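Sort the class cutlery and clip its box shut

ROBOT

A 7-joint arm with a two-finger parallel gripper is mounted at the origin on a cart in front of the work surface, level with it; the furniture and walls round the work are solid. World frame = base frame: x ahead of the robot, y to its left, z up, the work surface at z = 0. Lengths are in m, angles in rad, forces in N, time in s.
With the tool pointing down it reaches from about 0.4 to 0.875 m from the base axis. Payload 19.3 kg.
Tool frame: the origin (TCP) lies on the centre line of the jaws, within the pads' length; the fingertips stand 8 mm ahead of it and the grasp point (between the pads) lies 11 mm behind it; z points along the fingers, y is the line along which they close (so a half turn about z gives the same grasp; the last joint's range is limited). The gripper opens to 85 mm and grips with 20 to 120 N. Pads are 22 mm wide; open, the fingers measure 114 mm over their backs; the gripper's body (76 mm by 85 mm) begins 54 mm behind the grasp point. The pads swing forward as they close: fully open they stand 13 mm farther back than shut.
Start: joints at [-1.21, 0.521, -0.036, 1.599, 0.021, 1.021, -0.113], TCP at [0.261, 0.568, 0.239] pointing down, gripper open.
Joint ranges: [-2.91, 2.91], [-0.3, 2.13], [-1.5, 1.42], [0.17, 2.43], [-1.26, 4.41], [0.16, 1.93], [-2.52, 2.52]. Speed limits (rad/s): [1.89, 1.89, 2.39, 2.39, 3.01, 3.01, 3.01].

INTERFACE

Orientations are given as [roll, pitch, yaw] about the fixed x, y, z axes, in that order (R = Rz(yaw) Ry(pitch) Rx(roll)).
In Python, from workcell import status, grab_frame, camera_params, bot, search_frame, silhouettes gives the robot as it stands.
- The arm moves only by the shell command python3 -m creep 'ROWS' [FORCE]. ROWS is JSON, a list of rows, each a list of 5 numbers: the shift along the tool's x, y, z in units of 60 mm (1.0 is 60 mm), then the turn about the tool's z in units of 8 degrees (1.0 is 8 degrees), then the opening, from 0 (shut) to 1 (fully open). In form: [[x, y, z, twist, hand], ...]. A call has 1 to 5 rows; each row is the pose to reach, as a shift and turn from the pose commanded when the call began, along the tool's axes at that moment; what a row does not reach only later rows make up. A row lasts 1/8 s, in which the tool goes at most 62.5 mm and 10.7 degrees, less where a joint would pass 70% of its speed; a pose out of reach is approached as far as the arm can. A call with a gripper value outside its range is refused whole. The fingers move at their own pace and stop on an object; FORCE is the grip in N (left out, the last holds). Time passes only in rows, so rows that repeat a pose let the fingers close. It gives the time, the measured TCP pose, the force, the opening and the grip force at its end, in the units of the state.
- status.observe(): the state, without advancing time (a new reading comes with each control period).
- grab_frame(name): name is "side" or "top" or "wrist"; returns the picture (400x640x3 uint8, blue, green, red); there is no depth.
- camera_params(name): a dict with "K" (3x3 intrinsics, pixels), "rvec" (rotation vector, rad) and "tvec" (3), from world to camera coordinates, as OpenCV has them; the wrist camera has in their place "tool_from_camera" (4x4, takes a point from camera to tool coordinates, whose origin is the TCP and whose axes are the flange's). Camera axes: x right, y down, z forward; pixel columns grow to the right and rows downward; lengths in m; the calibration is good to about 2 mm. A picture is of the moment at which its call begins: read the wrist's pose just before it. camera_params takes no time and is no camera call.
- bot.job_done(): hands the job in; it is judged then, once.
Trained networks look in the newest picture that a camera, given by its name, has taken for a name from the list of things; names that differ only in an ending like _2 or _b are one class to them, and where a whole thing is asked for, a point or a joint stands for the part that bears it (a point fixed in the world has none). Each returns a list of dicts, best first, with "p" (0 to 1); they miss things now and then, are a little off and sometimes report something else, mostly with a low value. They report only what shows in the picture. A call takes as long as a camera call.
- search_frame(camera, name): "extent" ([left, top, right, bottom] as shares, 0 to 1, of the picture: columns of its width, rows of its height, round what is visible of it).
- silhouettes(camera, name): "mask" (400x640 bool, what is visible of it) and "extent" ([left, top, right, bottom] as shares, 0 to 1, of the picture: columns of its width, rows of its height, round what is visible of it).
The state is a dict: "clock": time; "qpos": joint angles; "qd": joint speeds; "joint_efforts": joint torques, N m; "position": TCP position; "tool_rot": TCP orientation; "force": force on the tool from outside, world axes, zero at the start; "moment": the same for the moment, N m; "grip_width": finger opening in m; "finger_force": force on a finger pad.
Only numpy, scipy, OpenCV 4.12 (cv2) and the standard library are available. Lean on these libraries where they do the work, as an engineer would, in place of code of your own. Each camera call takes 0.05 s, during which the arm holds its last target. There are 200 camera calls.

TASK

Tidy up after the cooking class: lay every loose spoon in the yellow tray and every loose fork in the blue tray of the white cutlery box, and put the markers in the grey pen tray, as they must not be stored with the cutlery. Once all the cutlery is in, set the green cover on the box and press it straight down until it is fully home and the clips at both ends have snapped under the rim. Leave the timer and the pepper where they stand.

Things in the scene. Friction and masses are not known exactly. Their poses are not given: they have to be found in the camera images.
- cutlery_box: white plastic cutlery box, fixed, open on top, 148 mm (x) by 235 mm (y) outside, 55 mm high, with a rim flange 5 mm wide and 5 mm thick round the top (158 by 245 mm over the flange). Two coloured trays lie side by side in it. Origin: centre of its underside on the table; y along its length, z up.
- spoon_lane: yellow tray for spoons (spoon silhouette on its floor): inside 65 mm (x) by 222 mm (y), walls 46 mm high and 2.5 mm thick, floor 2.5 mm thick. Origin: centre of its underside, 3 mm above the table; y along its length, z up. It lies inside the white box and does not move; which of the two trays is nearer the robot changes from run to run.
- fork_lane: blue tray for forks (fork silhouette on its floor): inside 65 mm (x) by 222 mm (y), walls 46 mm high and 2.5 mm thick, floor 2.5 mm thick. Origin: centre of its underside, 3 mm above the table; y along its length, z up. It lies inside the white box and does not move; which of the two trays is nearer the robot changes from run to run.
- pen_tray: grey open pen tray, fixed on the table, 70 mm (x) by 170 mm (y), 28 mm high, walls and floor 3 mm. Origin: centre of its underside; y along its length.
- cover: green cover of the cutlery box, a white clip arm at each short end, 174 mm (x) by 255 mm (y), 0.2 kg. Origin: centre of its foot, level with the lower edge of the skirts along its long sides, on which it stands on the table; y along its length, z up. The plate's underside is 22 mm, its top 26 mm above the origin. Fits the box either way round; home, its origin is 33 mm above the box's.
- cover_handle (a point): top centre of the cover's bridge handle, 62 mm above the cover's origin. The handle is a bar along the cover's y, 104 mm long, 16 mm wide (x), 16 mm high, on posts at y = +-45 mm; 20 mm of air between bar and plate. Same axes as the cover.
- box_rim (a point): centre of the box's mouth, level with the top of its rim, 55 mm above the table; same axes as the box. The cover finds its place from about 3 mm off (flared skirts, sloped clip noses). The noses meet the rim with the cover's origin about 5 mm below this point; it is home 22 mm below; pressing straight down with 6 to 16 N makes both clips give and snap under the flange.
- clip_a (a joint): white spring clip arm, 44 mm wide, hanging at the +y end (y = +126 mm) of the cover: 0 = upright (at rest, or snapped under the rim); grows as the arm is pushed outwards (rad; about 0.2 while its hook rides over the rim; limit 0.5). It springs back by itself.
- clip_b (a joint): white spring clip arm, 44 mm wide, hanging at the -y end (y = -126 mm) of the cover: 0 = upright (at rest, or snapped under the rim); grows as the arm is pushed outwards (rad; about 0.2 while its hook rides over the rim; limit 0.5). It springs back by itself.
- spoon_a: a steel table spoon lying on the table, 188 mm long, 38 mm wide at the bowl, 15 mm high over all, 45 g. Origin: middle of its length and width, at its underside; x along its length, z up as it lies. The handle is arched: at the middle it is 11 mm wide, its top 14 mm and its underside about 10 mm above the table; grip it there, across. May be absent.
- spoon_b: a steel table spoon lying on the table, 188 mm long, 38 mm wide at the bowl, 15 mm high over all, 45 g. Origin: middle of its length and width, at its underside; x along its length, z up as it lies. The handle is arched: at the middle it is 11 mm wide, its top 14 mm and its underside about 10 mm above the table; grip it there, across. May be absent.
- spoon_c: a steel table spoon lying on the table, 188 mm long, 38 mm wide at the bowl, 15 mm high over all, 45 g. Origin: middle of its length and width, at its underside; x along its length, z up as it lies. The handle is arched: at the middle it is 11 mm wide, its top 14 mm and its underside about 10 mm above the table; grip it there, across. May be absent.
- fork_a: a steel table fork lying on the table, 196 mm long, 27 mm wide, 15 mm high over all, 40 g. Origin: middle of its length and width, at its underside; x along its length, z up as it lies. The handle is arched: at the middle it is 11 mm wide, its top 13 mm and its underside about 9 mm above the table; grip it there, across. May be absent.
- fork_b: a steel table fork lying on the table, 196 mm long, 27 mm wide, 15 mm high over all, 40 g. Origin: middle of its length and width, at its underside; x along its length, z up as it lies. The handle is arched: at the middle it is 11 mm wide, its top 13 mm and its underside about 9 mm above the table; grip it there, across. May be absent.
- fork_c: a steel table fork lying on the table, 196 mm long, 27 mm wide, 15 mm high over all, 40 g. Origin: middle of its length and width, at its underside; x along its length, z up as it lies. The handle is arched: at the middle it is 11 mm wide, its top 13 mm and its underside about 9 mm above the table; grip it there, across. May be absent.
- marker_a: a felt-tip marker, black cap and white barrel, 135 mm long, 17 mm thick, lying on the table, 20 g. Origin: middle of its length, at its underside; y along its length. May be absent.
- marker_b: a felt-tip marker, black cap and white barrel, 135 mm long, 17 mm thick, lying on the table, 20 g. Origin: middle of its length, at its underside; y along its length. May be absent.
- dial_timer: bystander: round white and blue kitchen timer, 72 mm wide, 37 mm high, behind the pen tray. Origin: centre of its underside.
- pepper: bystander: pepper jar with a green lid, 46 mm thick, 106 mm tall, behind and right of the box. Origin: centre of its underside.

How it is judged:
On the way, in this order (a step that is already met when the one before it is completed fails the run):
1. every spoon lies in the yellow tray and every fork in the blue tray (x of spoon_a in the frame of spoon_lane between -0.033 and 0.033 m and y of spoon_a in the frame of spoon_lane between -0.03 and 0.03 m and z of spoon_a in the frame of spoon_lane between -0.005 and 0.045 m and x of spoon_b in the frame of spoon_lane between -0.033 and 0.033 m and y of spoon_b in the frame of spoon_lane between -0.03 and 0.03 m and z of spoon_b in the frame of spoon_lane between -0.005 and 0.045 m and x of spoon_c in the frame of spoon_lane between -0.033 and 0.033 m and y of spoon_c in the frame of spoon_lane between -0.03 and 0.03 m and z of spoon_c in the frame of spoon_lane between -0.005 and 0.045 m and x of fork_a in the frame of fork_lane between -0.033 and 0.033 m and y of fork_a in the frame of fork_lane between -0.03 and 0.03 m and z of fork_a in the frame of fork_lane between -0.005 and 0.045 m and x of fork_b in the frame of fork_lane between -0.033 and 0.033 m and y of fork_b in the frame of fork_lane between -0.03 and 0.03 m and z of fork_b in the frame of fork_lane between -0.005 and 0.045 m and x of fork_c in the frame of fork_lane between -0.033 and 0.033 m and y of fork_c in the frame of fork_lane between -0.03 and 0.03 m and z of fork_c in the frame of fork_lane between -0.005 and 0.045 m), for 0.2 s.
2. the cover is home on the box with both clips snapped under the rim (z of cover in the frame of cutlery_box between 0.03 and 0.0358 m and horizontal distance between cover and cutlery_box below 0.008 m and angle between cover's own z axis and vertical below 0.03 rad and angle between the y axis of cover and the y axis of cutlery_box, either way round below 0.06 rad and value of joint each of clip_a, clip_b below 0.08 rad), for 0.2 s.
At the end, for the whole second after the job is handed in: Spoons in the yellow tray, forks in the blue, markers in the pen tray (centre within 33 mm across, 30 mm along, below the rim); cover home on the box (3 mm in height, 8 mm sideways, 0.03 rad tilt, 0.06 rad turn), both clips within 0.08 rad of upright; all released and at rest (all of step 1 and all of step 2 and x of marker_a in the frame of pen_tray between -0.033 and 0.033 m and y of marker_a in the frame of pen_tray between -0.03 and 0.03 m and z of marker_a in the frame of pen_tray between -0.005 and 0.028 m and x of marker_b in the frame of pen_tray between -0.033 and 0.033 m and y of marker_b in the frame of pen_tray between -0.03 and 0.03 m and z of marker_b in the frame of pen_tray between -0.005 and 0.028 m and linear speed of each of spoon_a, spoon_b, spoon_c, fork_a, fork_b, fork_c, marker_a, marker_b, cover below 0.02 m/s); the robot touches nothing.
It fails at once if the dial timer was moved more than 3 cm (distance of dial_timer from where it was at the start of the episode above 0.03 m).
It fails at once if the pepper was moved more than 3 cm (distance of pepper from where it was at the start of the episode above 0.03 m).
Of spoon_a, fork_a, marker_a, spoon_b, fork_b, marker_b, spoon_c, fork_c only 7 to 8 are there at a start; the rules pass over those that are not, and their reading is None.
At some moment in a run one of spoon_a, fork_a, marker_a, spoon_b, fork_b, marker_b, spoon_c, fork_c may be knocked a few centimetres aside while the robot is not near it.
Once in a run the grip may slacken for a moment while it holds something.
It also fails if it takes over 208 s, if anything falls off the work surface, if the arm or the gripper's body presses on something with over 40 N, if the wrist force passes 120 N, or if a joint passes its speed limit or range.

## Working session

There is one attempt and no reset: what is moved stays moved. The work goes in short steps, Python scripts to look and compute and a shell command to move; the robot and the scene stay as the last step left them, time stands still between calls to the robot, and variables do not carry over. Pictures are saved under pics/ and viewed, at most 17 in all, crops included, and the job is handed in when it is done.

```bash
mkdir -p pics; ls
python3 - <<'E'
from workcell import status, grab_frame, camera_params
import cv2
print(status.observe())
for n in ("top","side","wrist"):
    cv2.imwrite(f"pics/{n}0.png",grab_frame(n)); print(n,camera_params(n))
E
```

```text
pics
{'clock': 0.0, 'qpos': array([-1.21020478,  0.52198442, -0.03636233,  1.59998809,  0.02122159,
        1.02111959, -0.11279948]), 'qd': array([-0.00119746, -0.0007075 ,  0.00044062, -0.00057175, -0.00070956,
       -0.00073029, -0.00016644]), 'joint_efforts': array([-9.69900902e-04, -9.27098751e+01,  1.97932094e+00, -3.69918466e+01,
        1.77590753e-02,  8.37193831e-03, -1.78571014e-05]), 'position': array([0.26087806, 0.56759291, 0.23875092]), 'tool_rot': array([-3.14048195e+00,  8.10245325e-05,  2.71083292e+00]), 'force': array([0.21785215, 0.74859149, 0.36336967]), 'moment': array([ 0.01223521,  0.00094743, -0.04643664]), 'finger_force': 0.0, 'grip_width': 0.08543545247426422}
top {'K': array([[454.59211627,   0.        , 314.86499924],
       [  0.        , 454.59211627, 196.45060724],
       [  0.        ,   0.        ,   1.        ]]), 'rvec': array([ 2.14838754, -2.10218503,  0.2020734 ]), 'tvec': array([0.04444435, 0.57937439, 1.36178361])}
side {'K': array([[377.87048853,   0.        , 318.09333466],
       [  0.        , 377.87048853, 196.39967155],
       [  0.        ,   0.        ,   1.        ]]), 'rvec': array([ 2.05175136, -0.27919529,  0.19103055]), 'tvec': array([-0.55595641,  0.17459021,  0.97880086])}
wrist {'K': array([[324.675531,   0.      , 320.138152],
       [  0.      , 324.675531, 199.386038],
       [  0.      ,   0.      ,   1.      ]]), 'tool_from_camera': array([[ 1.33926324e-03, -9.59624616e-01, -2.81280647e-01,
         7.17980140e-02],
       [ 9.99998777e-01,  1.51253420e-03, -3.98902134e-04,
        -1.30288877e-03],
       [ 8.08242905e-04, -2.81279769e-01,  9.59625468e-01,
        -1.34334698e-01],
       [ 0.00000000e+00,  0.00000000e+00,  0.00000000e+00,
         1.00000000e+00]])}
```

View pics/top0.png

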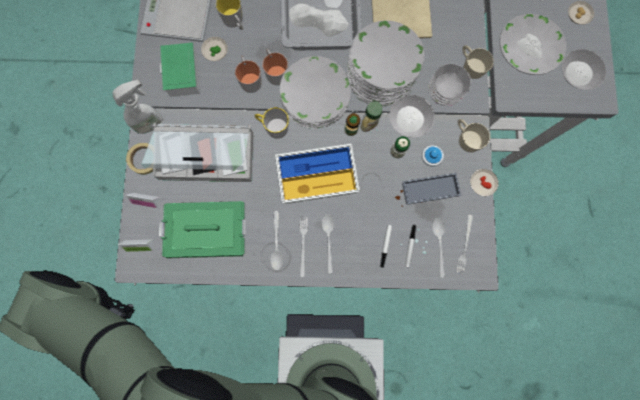

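View pics/side0.png

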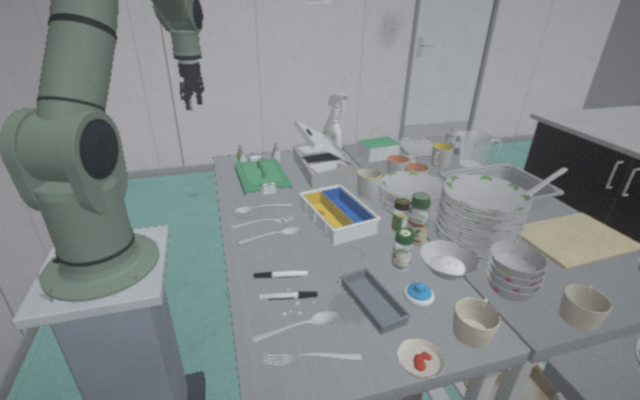

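The top picture shows the cover at (203,229), spoon (277,240), fork (303,245), spoon (328,244), markers (386,246) and (411,246), spoon (439,248) and fork (465,243). The box is at (317,172), blue tray on the far side and yellow nearer. The pen tray is at (430,189), timer (433,155), pepper (401,146).

```bash
cat > h.py <<'E'
import numpy as np, cv2
from scipy.spatial.transform import Rotation as Ro
from workcell import status, grab_frame, camera_params, search_frame, silhouettes
def cam(name):
    p=camera_params(name); K=p["K"]
    if name=="wrist":
        s=status.observe(); T=np.eye(4); T[:3,:3]=Ro.from_euler("xyz",s["tool_rot"]).as_matrix(); T[:3,3]=s["position"]
        M=T@p["tool_from_camera"]; return K,M[:3,:3],M[:3,3]
    R=cv2.Rodrigues(p["rvec"])[0]; return K,R.T,-R.T@p["tvec"]
def world(c,px,z):
    K,R,t=c; px=np.atleast_2d(px).astype(float)
    d=np.c_[px,np.ones(len(px))]@np.linalg.inv(K).T@R.T
    return t+d*((z-t[2])/d[:,2])[:,None]
def find(name,thing,z,pmin=.3,c=None):
    """world min-area rectangles of the masks: centre, long axis angle, sizes"""
    out=[]
    if c is None: c=cam(name); 
    for d in silhouettes(name,thing):
        if d["p"]<pmin: continue
        v,u=np.nonzero(d["mask"])
        if len(u)<20: continue
        w=world(c,np.c_[u,v],z)[:,:2]
        (cx,cy),(a,b),_=r=cv2.minAreaRect((w*1000).astype(np.float32))
        bx=cv2.boxPoints(r); e=[bx[1]-bx[0],bx[2]-bx[1]]; l=max(e,key=np.linalg.norm)
        ang=np.degrees(np.arctan2(l[1],l[0]))%180
        L=l/np.linalg.norm(l); m=w.mean(0)*1000
        print(thing,"p%.2f"%d["p"],"c(%.0f,%.0f) mean(%.0f,%.0f) ang %.1f size %.0fx%.0f headside %+.0f px(%.0f,%.0f)"%(cx,cy,*m,ang,max(a,b),min(a,b),(m-[cx,cy])@L,u.mean(),v.mean()))
    return out
def goto(p,yaw_line=None,z=None):
    """rows units from present pose to world p; yaw_line: desired direction (deg) of tool y axis (mod 180)"""
    s=status.observe(); R=Ro.from_euler("xyz",s["tool_rot"]).as_matrix()
    d=R.T@(np.array(p)-s["position"])/.06
    tw=0
    if yaw_line is not None:
        y=np.degrees(np.arctan2(R[1,1],R[0,1])); tw=-((yaw_line-y+90)%180-90)  # tool z down: reversed sign
    print("t%.1f pos %s q7 %.2f goto %s -> xyz %s twist %.2f deg=%.1f"%(s["clock"],s["position"].round(4),s["qpos"][6],p,d.round(2),tw/8,tw))
E
python3 - <<'E'
from h import *
grab_frame("top"); c=cam("top")
for t,z in [("spoon_a",.008),("fork_a",.008),("marker_a",.0085),("spoon_lane",.049),("fork_lane",.049),("cutlery_box",.055),("pen_tray",.028),("cover",.026)]:
    find("top",t,z,.2,c)
s=status.observe(); print(s["clock"],Ro.from_euler("xyz",s["tool_rot"]).as_matrix().round(2))
E
```

```text
spoon_a p0.71 c(444,178) mean(423,177) ang 2.0 size 186x34 headside -21 px(276,247)
spoon_a p0.67 c(435,-333) mean(468,-337) ang 178.2 size 176x35 headside +33 px(438,236)
spoon_a p0.57 c(439,15) mean(460,14) ang 1.0 size 183x32 headside +21 px(328,236)
spoon_a p0.24 c(480,283) mean(478,282) ang 2.8 size 51x13 headside -2 px(243,229)
fork_a p0.74 c(455,-420) mean(452,-422) ang 169.4 size 157x20 headside -3 px(465,242)
fork_a p0.60 c(425,91) mean(433,93) ang 1.4 size 182x19 headside +8 px(302,244)
marker_a p0.77 c(434,-168) mean(435,-168) ang 168.4 size 136x18 headside +1 px(385,245)
marker_a p0.49 c(437,-247) mean(432,-245) ang 167.7 size 134x20 headside -5 px(410,247)
spoon_lane p0.80 c(621,48) mean(620,48) ang 100.2 size 229x73 headside -1 px(318,184)
fork_lane p0.97 c(689,60) mean(689,59) ang 99.6 size 226x73 headside +1 px(315,162)
cutlery_box p0.65 c(651,53) mean(626,45) ang 100.3 size 244x160 headside +4 px(319,182)
pen_tray p0.65 c(618,-313) mean(618,-312) ang 100.9 size 181x78 headside -1 px(431,188)
cover p0.73 c(472,411) mean(472,406) ang 93.5 size 276x178 headside +5 px(203,229)
cover p0.20 c(434,-243) mean(435,-243) ang 167.7 size 131x19 headside +0 px(410,245)
0.6 [[-0.91  0.42 -0.  ]
 [ 0.42  0.91 -0.  ]
 [-0.   -0.   -1.  ]]
```

```bash
python3 -c "
from h import *
goto([.444,.178,.16],92)"
```

```text
t0.6 pos [0.261  0.5678 0.2393] q7 -0.11 goto [0.444, 0.178, 0.16] -> xyz [-5.48 -4.63  1.32] twist -3.34 deg=-26.7
```

```bash
python3 -m creep '[[-3.4,-2.9,0.8,0,0.5],[-3.4,-2.9,0.8,0,0.5],[-3.4,-2.9,0.8,0,0.5],[-3.4,-2.9,0.8,0,0.5],[-3.4,-2.9,0.8,0,0.5]]' 40; python3 -m creep '[[-2.08,-1.73,0.52,-3.34,0.5],[-2.08,-1.73,0.52,-3.34,0.5],[-2.08,-1.73,0.52,-3.34,0.5],[-2.08,-1.73,0.52,-3.34,0.5],[-2.08,-1.73,0.52,-3.34,0.5]]'
python3 - <<'E'
from h import *
c=cam("wrist"); im=grab_frame("wrist"); cv2.imwrite("pics/w1.png",im)
find("wrist","spoon_a",.008,.2,c); find("wrist","fork_a",.008,.2,c)
goto([.444,.178,.16],92)
E
```

```text
clock: 1.23
position: [0.375, 0.3211, 0.1911]
tool_rot: [-3.141, 0.001, 2.707]
force: [0.4, 1.0, 0.1]
grip_width: 0.0429
finger_force: 0.0
clock: 1.85
position: [0.4437, 0.1785, 0.1602]
tool_rot: [3.141, 0.0, -3.107]
force: [0.4, -0.2, -0.1]
grip_width: 0.0429
finger_force: 0.0
spoon_a p0.81 c(440,11) mean(451,12) ang 3.1 size 188x39 headside +11 px(138,185)
spoon_a p0.60 c(443,175) mean(413,176) ang 0.9 size 182x38 headside -30 px(319,150)
fork_a p0.62 c(426,97) mean(419,94) ang 178.0 size 184x24 headside -7 px(226,153)
t2.0 pos [0.4434 0.1794 0.1603] q7 1.05 goto [0.444, 0.178, 0.16] -> xyz [-0.01 -0.02  0.  ] twist 0.01 deg=0.1
```

View pics/w1.png

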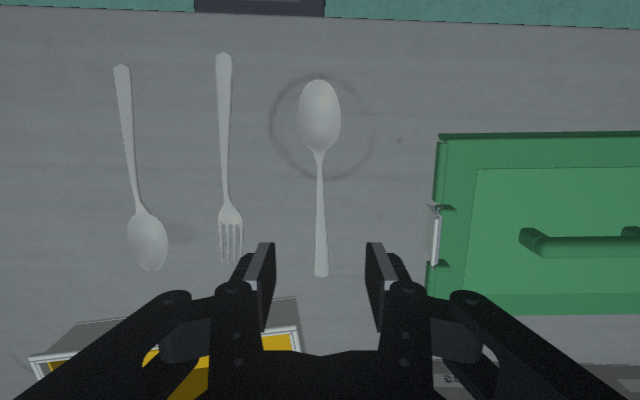

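The wrist view shows spoon, fork and spoon upright in the picture at columns 135, 228 and 320. The near spoon's bowl is at (319,115) and its handle ends at (321,276), which agrees with the measurements.

```bash
python3 -m creep '[[0,-0.05,1,0,0.5],[0,-0.05,2,0,0.5],[0,-0.05,2.49,0,0.5],[0,-0.05,2.49,0,0.5],[0,-0.05,2.49,0,0.5]]'; python3 -m creep '[[0,0,0,0,0],[0,0,0,0,0],[0,0,0,0,0],[0,0,0,0,0],[0,0,0,0,0]]' 60; python3 -m creep '[[0,0,-0.8,0,0],[0,0,-1.7,0,0],[0,0,-2,0,0],[0,0,-2,0,0]]'
python3 -c "
from h import *
goto([.616,.047,.10],10)"
```

```text
clock: 2.62
position: [0.4437, 0.1759, 0.011]
tool_rot: [3.141, 0.0, -3.105]
force: [0.0, 0.2, 1.5]
grip_width: 0.0425
finger_force: 0.0
clock: 3.25
position: [0.4442, 0.1753, 0.0112]
tool_rot: [3.141, 0.001, -3.106]
force: [-0.7, 0.1, 7.4]
grip_width: 0.0077
finger_force: 58.7
clock: 3.75
position: [0.4445, 0.1754, 0.1321]
tool_rot: [3.14, 0.003, -3.106]
force: [-0.2, -0.3, -1.0]
grip_width: 0.0076
finger_force: 58.7
t3.8 pos [0.4445 0.1754 0.1321] q7 1.04 goto [0.616, 0.047, 0.1] -> xyz [-2.78 -2.24  0.54] twist 10.25 deg=82.0
```

```bash
python3 -m creep '[[-2.78,-2.24,0.3,6.5,0],[-2.78,-2.24,0.3,6.5,0],[-2.78,-2.24,0.3,6.5,0],[-2.78,-2.24,0.3,6.5,0],[-2.78,-2.24,0.3,6.5,0]]'; python3 -m creep '[[0,0,0.24,3.75,0],[0,0,0.24,3.75,0],[0,0,0.24,3.75,0],[0,0,0.24,3.75,0],[0,0,0.24,3.75,0]]'
python3 - <<'E'
from h import *
c=cam("wrist"); im=grab_frame("wrist"); cv2.imwrite("pics/w2.png",im)
find("wrist","spoon_lane",.049,.2,c);find("wrist","fork_lane",.049,.2,c);find("wrist","cutlery_box",.055,.2,c)
find("wrist","spoon_a",.1,.2,c)
goto([.616,.047,.10],10)
E
```

```text
clock: 4.38
position: [0.6159, 0.0444, 0.1107]
tool_rot: [-3.139, 0.0, 2.261]
force: [-1.9, 0.5, -0.4]
grip_width: 0.0078
finger_force: 58.7
clock: 5.0
position: [0.615, 0.0467, 0.0976]
tool_rot: [-3.141, 0.0, 1.75]
force: [0.3, 0.1, -0.4]
grip_width: 0.0079
finger_force: 58.7
spoon_lane p0.71 c(618,57) mean(614,97) ang 100.0 size 205x70 headside -40 px(337,137)
fork_lane p0.96 c(687,68) mean(683,99) ang 99.9 size 210x72 headside -32 px(456,155)
cutlery_box p0.72 c(650,78) mean(652,119) ang 100.1 size 189x158 headside -40 px(415,107)
spoon_a p0.96 c(614,68) mean(607,94) ang 102.7 size 138x35 headside -27 px(324,155)
spoon_a p0.86 c(517,56) mean(530,55) ang 0.3 size 86x22 headside +13 px(132,217)
t5.2 pos [0.6153 0.0466 0.0983] q7 0.25 goto [0.616, 0.047, 0.1] -> xyz [ 0.    0.01 -0.03] twist 0.01 deg=0.1
```

View pics/w2.png

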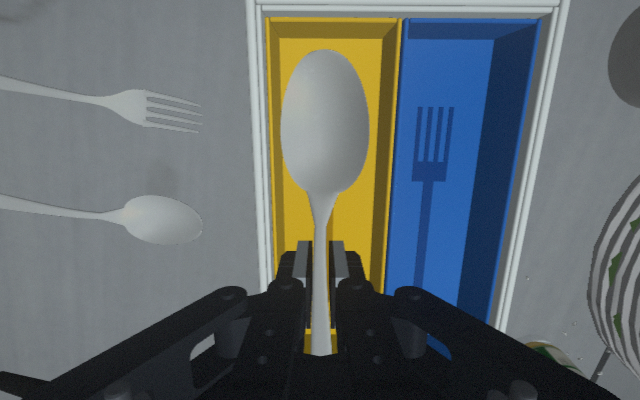

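The wrist view shows the spoon held squarely above the yellow tray, bowl at (325,120) and tray walls at columns 266 and 400. The blue tray is to the right.

```bash
python3 -m creep '[[0,0,0.6,0,0],[0,0,0.9,0,0],[0,0,1.13,0,0],[0,0,1.13,0,0]]'; python3 -m creep '[[0,0,0,0,0.25],[0,0,0,0,0.25],[0,0,0,0,0.25],[0,0,-0.8,0,0.25],[0,0,-1.4,0,0.25]]'
python3 -c "
from h import *
goto([.425,.093,.15],90)"
```

```text
clock: 5.75
position: [0.615, 0.0466, 0.0299]
tool_rot: [-3.14, 0.0, 1.746]
force: [0.6, 0.4, -0.2]
grip_width: 0.008
finger_force: 58.7
clock: 6.38
position: [0.6155, 0.0466, 0.1162]
tool_rot: [3.141, 0.0, 1.746]
force: [-0.2, 1.0, 1.0]
grip_width: 0.0214
finger_force: 0.0
t6.4 pos [0.6155 0.0466 0.1162] q7 0.25 goto [0.425, 0.093, 0.15] -> xyz [ 1.31 -2.99 -0.57] twist -10.00 deg=-80.0
```

```bash
python3 -m creep '[[1.31,-2.99,-0.57,-6.6,0.5],[1.31,-2.99,-0.57,-6.6,0.5],[1.31,-2.99,-0.57,-6.6,0.5],[1.31,-2.99,-0.57,-6.6,0.5],[1.31,-2.99,-0.57,-6.6,0.5]]'; python3 -m creep '[[0,0,0,-3.4,0.5],[0,0,0,-3.4,0.5],[0,0,0,-3.4,0.5],[0,0,0,-3.4,0.5]]'
python3 - <<'E'
from h import *
c=cam("wrist"); im=grab_frame("wrist"); cv2.imwrite("pics/w3.png",im)
find("wrist","fork_a",.008,.2,c); find("wrist","spoon_a",.015,.2,c)
goto([.425,.093,.0105],90)
grab_frame("top"); c=cam("top")
for t,z in [("spoon_a",.008),("fork_a",.008)]: find("top",t,z,.2,c)
E
```

```text
clock: 7.0
position: [0.4243, 0.0934, 0.1495]
tool_rot: [3.141, 0.001, 2.675]
force: [-0.3, 0.2, 0.8]
grip_width: 0.0425
finger_force: 0.0
clock: 7.5
position: [0.4251, 0.0927, 0.149]
tool_rot: [3.141, 0.0, 3.141]
force: [0.8, -0.4, 0.1]
grip_width: 0.0429
finger_force: 0.0
fork_a p0.65 c(426,91) mean(417,93) ang 2.0 size 184x24 headside -9 px(322,178)
spoon_a p0.81 c(429,17) mean(424,11) ang 177.8 size 166x32 headside -5 px(226,188)
t7.7 pos [0.425  0.0929 0.1488] q7 1.20 goto [0.425, 0.093, 0.0105] -> xyz [0.   0.   2.31] twist -0.01 deg=-0.1
spoon_a p0.58 c(436,-333) mean(471,-337) ang 178.2 size 179x35 headside +34 px(438,235)
spoon_a p0.54 c(613,44) mean(614,69) ang 94.9 size 183x40 headside -25 px(311,188)
spoon_a p0.52 c(474,414) mean(473,411) ang 92.8 size 270x176 headside +3 px(202,229)
fork_a p0.77 c(460,-422) mean(457,-423) ang 168.8 size 153x19 headside -2 px(466,240)
```

```bash
python3 -m creep '[[-0.05,0,1,-0.2,0.5],[-0.05,0,2,-0.2,0.5],[-0.05,0,2.31,-0.2,0.5],[-0.05,0,2.31,-0.2,0.5],[-0.05,0,2.31,-0.2,0.5]]'; python3 -m creep '[[0,0,0,0,0],[0,0,0,0,0],[0,0,0,0,0],[0,0,0,0,0],[0,0,0,0,0]]' 60; python3 -m creep '[[0,0,-0.8,0,0],[0,0,-1.7,0,0],[0,0,-1.9,0,0],[0,0,-1.9,0,0]]'
python3 -c "
from h import *
goto([.681,.059,.11],10)"
```

```text
clock: 8.43
position: [0.4282, 0.093, 0.0106]
tool_rot: [3.142, 0.001, -3.113]
force: [-0.1, 0.3, 0.4]
grip_width: 0.0432
finger_force: 0.0
clock: 9.05
position: [0.4284, 0.093, 0.0107]
tool_rot: [3.141, 0.001, -3.113]
force: [-2.6, 0.2, 10.3]
grip_width: 0.0084
finger_force: 58.7
clock: 9.55
position: [0.4283, 0.093, 0.1247]
tool_rot: [3.141, 0.002, -3.113]
force: [-0.3, -0.1, -0.4]
grip_width: 0.0088
finger_force: 44.5
t9.6 pos [0.4283 0.093  0.1247] q7 1.21 goto [0.681, 0.059, 0.11] -> xyz [-4.19 -0.69  0.25] twist 10.20 deg=81.6
```

```bash
python3 -m creep '[[-4.19,-0.69,0.1,6.5,0],[-4.19,-0.69,0.1,6.5,0],[-4.19,-0.69,0.1,6.5,0],[-4.19,-0.69,0.1,6.5,0],[-4.19,-0.69,0.1,6.5,0]]' 80; python3 -m creep '[[0,0,0.15,3.7,0],[0,0,0.15,3.7,0],[0,0,0.15,3.7,0],[0,0,0.15,3.7,0],[0,0,0.15,3.7,0]]'
python3 - <<'E'
from h import *
c=cam("wrist"); im=grab_frame("wrist"); cv2.imwrite("pics/w4.png",im)
find("wrist","fork_lane",.049,.2,c)
find("wrist","fork_a",.1,.2,c)
goto([.681,.059,.03],10)
E
```

```text
clock: 10.18
position: [0.6826, 0.0574, 0.1148]
tool_rot: [-3.139, 0.001, 2.256]
force: [-1.7, 1.0, -0.8]
grip_width: 0.0068
finger_force: 78.3
clock: 10.8
position: [0.68, 0.0586, 0.1079]
tool_rot: [-3.14, 0.0, 1.749]
force: [0.7, 0.5, -0.9]
grip_width: 0.007
finger_force: 78.3
fork_lane p0.59 c(686,79) mean(685,108) ang 100.2 size 187x70 headside -29 px(345,139)
fork_a p0.76 c(676,77) mean(673,93) ang 100.3 size 151x16 headside -17 px(322,177)
t10.9 pos [0.6804 0.0585 0.1088] q7 0.26 goto [0.681, 0.059, 0.03] -> xyz [0.01 0.01 1.31] twist 0.01 deg=0.1
```

View pics/w4.png

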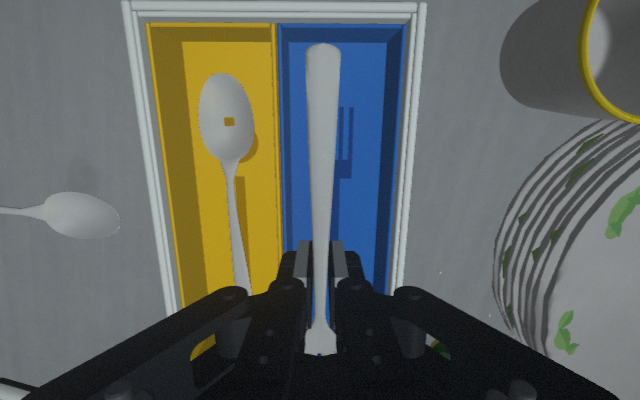

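The wrist view shows the fork held over the blue tray, handle end at (322,50) and walls at columns 280 and 405. Spoon 1 lies in the yellow tray.

```bash
python3 -m creep '[[0,0,0.6,0,0],[0,0,1,0,0],[0,0,1.31,0,0],[0,0,1.31,0,0]]'; python3 -m creep '[[0,0,0,0,0.25],[0,0,0,0,0.25],[0,0,0,0,0.25],[0,0,-0.8,0,0.25],[0,0,-1.4,0,0.25]]'
python3 -c "
from h import *
goto([.437,.014,.15],91)"
```

```text
clock: 11.45
position: [0.6799, 0.0585, 0.0294]
tool_rot: [-3.14, -0.0, 1.746]
force: [0.3, 0.0, 0.2]
grip_width: 0.0071
finger_force: 78.3
clock: 12.08
position: [0.6813, 0.0586, 0.1174]
tool_rot: [3.139, 0.0, 1.746]
force: [0.5, 1.0, -0.1]
grip_width: 0.0215
finger_force: 0.0
t12.1 pos [0.6813 0.0586 0.1174] q7 0.25 goto [0.437, 0.014, 0.15] -> xyz [-0.02 -4.14 -0.55] twist -10.12 deg=-81.0
```

```bash
python3 -m creep '[[-0.02,-4.14,-0.55,-6.6,0.5],[-0.02,-4.14,-0.55,-6.6,0.5],[-0.02,-4.14,-0.55,-6.6,0.5],[-0.02,-4.14,-0.55,-6.6,0.5],[-0.02,-4.14,-0.55,-6.6,0.5]]'; python3 -m creep '[[0,0,0,-3.5,0.5],[0,0,0,-3.5,0.5],[0,0,0,-3.5,0.5],[0,0,0,-3.5,0.5]]'
python3 - <<'E'
from h import *
c=cam("wrist"); im=grab_frame("wrist"); cv2.imwrite("pics/w5.png",im)
find("wrist","spoon_a",.008,.2,c)
goto([.438,.015,.0105],91)
E
```

```text
clock: 12.7
position: [0.433, 0.0133, 0.1492]
tool_rot: [3.141, 0.001, 2.673]
force: [0.8, 0.2, -0.1]
grip_width: 0.0426
finger_force: 0.0
clock: 13.2
position: [0.4366, 0.0139, 0.1484]
tool_rot: [3.141, 0.002, -3.128]
force: [0.2, -0.1, 0.1]
grip_width: 0.0425
finger_force: 0.0
spoon_a p0.89 c(439,13) mean(452,12) ang 1.9 size 189x38 headside +13 px(319,204)
t13.3 pos [0.4364 0.0141 0.1481] q7 1.41 goto [0.438, 0.015, 0.0105] -> xyz [-0.02  0.02  2.29] twist -0.04 deg=-0.3
```

```bash
python3 -m creep '[[-0.04,0,1,0,0.5],[-0.04,0,2,0,0.5],[-0.04,0,2.3,0,0.5],[-0.04,0,2.3,0,0.5],[-0.04,0,2.3,0,0.5]]'; python3 -m creep '[[0,0,0,0,0],[0,0,0,0,0],[0,0,0,0,0],[0,0,0,0,0],[0,0,0,0,0]]' 80; python3 -m creep '[[0,0,-0.8,0,0],[0,0,-1.7,0,0],[0,0,-1.9,0,0],[0,0,-1.9,0,0]]'
python3 -c "
from h import *
goto([.627,.049,.11],10)"
```

```text
clock: 13.92
position: [0.4387, 0.0142, 0.0097]
tool_rot: [-3.141, 0.0, -3.128]
force: [0.4, 0.0, 0.0]
grip_width: 0.0428
finger_force: 0.0
clock: 14.55
position: [0.4388, 0.0145, 0.0099]
tool_rot: [3.141, 0.001, -3.127]
force: [0.2, 1.8, 7.0]
grip_width: 0.0071
finger_force: 78.3
clock: 15.05
position: [0.4388, 0.0143, 0.124]
tool_rot: [3.141, 0.002, -3.127]
force: [-0.1, 0.3, -0.8]
grip_width: 0.0075
finger_force: 78.5
t15.1 pos [0.4388 0.0143 0.124 ] q7 1.41 goto [0.627, 0.049, 0.11] -> xyz [-3.14  0.53  0.24] twist 10.10 deg=80.8
```

```bash
python3 -m creep '[[-3.14,0.53,0.1,6.5,0],[-3.14,0.53,0.1,6.5,0],[-3.14,0.53,0.1,6.5,0],[-3.14,0.53,0.1,6.5,0],[-3.14,0.53,0.1,6.5,0]]'; python3 -m creep '[[0,0,0.15,3.6,0],[0,0,0.15,3.6,0],[0,0,0.15,3.6,0],[0,0,0.15,3.6,0]]'
python3 - <<'E'
from h import *
c=cam("wrist"); im=grab_frame("wrist"); cv2.imwrite("pics/w6.png",im)
find("wrist","spoon_lane",.049,.2,c)
find("wrist","spoon_a",.1,.2,c)
goto([.627,.049,.035],10)
E
```

```text
clock: 15.68
position: [0.6259, 0.0487, 0.1146]
tool_rot: [-3.138, -0.001, 2.243]
force: [-0.6, -0.2, -0.4]
grip_width: 0.0071
finger_force: 78.4
clock: 16.18
position: [0.6256, 0.0487, 0.1065]
tool_rot: [-3.139, 0.001, 1.747]
force: [-0.8, -0.1, -0.8]
grip_width: 0.0073
finger_force: 78.4
spoon_a p0.91 c(619,75) mean(605,101) ang 108.7 size 111x23 headside -29 px(296,139)
spoon_a p0.66 c(620,66) mean(618,82) ang 100.9 size 148x16 headside -16 px(319,181)
t16.3 pos [0.626  0.0487 0.1076] q7 0.30 goto [0.627, 0.049, 0.035] -> xyz [0.   0.02 1.21] twist 0.02 deg=0.2
```

View pics/w6.png

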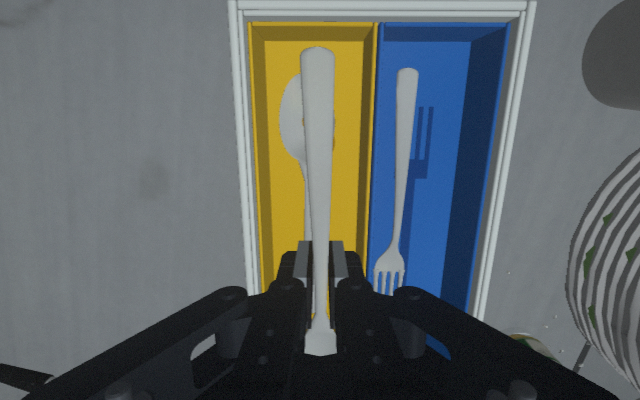

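The wrist view shows spoon 2 over the yellow tray, handle end at (320,55), bowl toward the robot's right. Spoon 1 lies partly beneath it and the fork lies in the blue tray.

```bash
python3 -m creep '[[0,0,0.6,0,0],[0,0,1,0,0],[0,0,1.2,0,0],[0,0,1.2,0,0]]'; python3 -m creep '[[0,0,0,0,0.25],[0,0,0,0,0.25],[0,0,0,0,0.25],[0,0,-0.8,0,0.25],[0,0,-1.4,0,0.25]]'
python3 -c "
from h import *
goto([.438,-.335,.15],89)"
```

```text
clock: 16.82
position: [0.6262, 0.0485, 0.0361]
tool_rot: [-3.141, 0.0, 1.746]
force: [-0.1, -0.5, -0.4]
grip_width: 0.0071
finger_force: 78.4
clock: 17.45
position: [0.6266, 0.0487, 0.1222]
tool_rot: [3.141, 0.0, 1.746]
force: [0.2, -0.3, 0.7]
grip_width: 0.0215
finger_force: 0.0
t17.4 pos [0.6266 0.0487 0.1222] q7 0.30 goto [0.438, -0.335, 0.15] -> xyz [-5.75 -4.21 -0.47] twist -9.87 deg=-79.0
```

```bash
python3 -m creep '[[-3.9,-2.9,-0.47,0,0.5],[-3.9,-2.9,-0.47,0,0.5],[-3.9,-2.9,-0.47,0,0.5],[-3.9,-2.9,-0.47,0,0.5],[-3.9,-2.9,-0.47,0,0.5]]';python3 -m creep '[[-1.85,-1.31,0,-6.6,0.5],[-1.85,-1.31,0,-6.6,0.5],[-1.85,-1.31,0,-6.6,0.5],[-1.85,-1.31,0,-6.6,0.5],[-1.85,-1.31,0,-6.6,0.5]]'; python3 -m creep '[[0,0,0,-3.27,0.5],[0,0,0,-3.27,0.5],[0,0,0,-3.27,0.5],[0,0,0,-3.27,0.5]]'
python3 - <<'E'
from h import *
c=cam("wrist"); im=grab_frame("wrist"); cv2.imwrite("pics/w7.png",im)
find("wrist","spoon_a",.008,.2,c); find("wrist","fork_a",.008,.2,c); find("wrist","marker_a",.008,.2,c)
goto([.438,-.335,.0105],89)
c=cam("top"); grab_frame("top")
find("top","spoon_a",.02,.2,c); find("top","fork_a",.01,.2,c)
E
```

```text
clock: 18.08
position: [0.4944, -0.2145, 0.1495]
tool_rot: [3.141, 0.001, 1.744]
force: [0.1, 0.4, 0.2]
grip_width: 0.0426
finger_force: 0.0
clock: 18.7
position: [0.4376, -0.3353, 0.149]
tool_rot: [-3.141, 0.001, 2.673]
force: [-0.6, -0.8, -0.2]
grip_width: 0.0431
finger_force: 0.0
clock: 19.2
position: [0.4377, -0.3352, 0.149]
tool_rot: [-3.141, 0.0, 3.123]
force: [-0.2, -0.2, -0.3]
grip_width: 0.0428
finger_force: 0.0
spoon_a p0.62 c(434,-335) mean(447,-339) ang 179.0 size 188x37 headside +13 px(317,196)
spoon_a p0.48 c(654,-10) mean(653,-10) ang 99.7 size 15x6 headside -0 px(632,383)
fork_a p0.75 c(445,-417) mean(431,-417) ang 169.3 size 185x25 headside -13 px(228,182)
fork_a p0.69 c(628,-42) mean(619,-41) ang 14.4 size 84x64 headside -8 px(611,356)
marker_a p0.67 c(434,-168) mean(430,-167) ang 168.9 size 137x19 headside -3 px(516,177)
marker_a p0.58 c(437,-247) mean(431,-246) ang 169.4 size 136x16 headside -5 px(425,180)
marker_a p0.34 c(667,-8) mean(666,-7) ang 14.4 size 22x15 headside -1 px(632,392)
t19.4 pos [ 0.4378 -0.3349  0.1488] q7 2.10 goto [0.438, -0.335, 0.0105] -> xyz [-0.  -0.   2.3] twist -0.01 deg=-0.1
spoon_a p0.52 c(434,-330) mean(451,-334) ang 178.5 size 181x35 headside +17 px(439,241)
spoon_a p0.49 c(606,102) mean(606,104) ang 102.9 size 66x34 headside -2 px(300,190)
fork_a p0.51 c(680,58) mean(682,50) ang 98.6 size 184x21 headside +8 px(318,168)
```

```bash
python3 -m creep '[[0.05,0,1,0,0.5],[0.05,0,2,0,0.5],[0.05,0,2.3,0,0.5],[0.05,0,2.3,0,0.5],[0.05,0,2.3,0,0.5]]'; python3 -m creep '[[0,0,0,0,0],[0,0,0,0,0],[0,0,0,0,0],[0,0,0,0,0],[0,0,0,0,0]]' 80; python3 -m creep '[[0,0,-0.8,0,0],[0,0,-1.7,0,0],[0,0,-2.1,0,0],[0,0,-2.1,0,0]]'
python3 -c "
from h import *
goto([.620,.048,.12],10)"
```

```text
clock: 20.18
position: [0.4357, -0.3356, 0.0126]
tool_rot: [-3.14, 0.002, 3.124]
force: [0.2, -0.9, -0.0]
grip_width: 0.0423
finger_force: 0.0
clock: 20.8
position: [0.4353, -0.3349, 0.0117]
tool_rot: [-3.141, 0.001, 3.124]
force: [-0.9, 2.6, 12.8]
grip_width: 0.0064
finger_force: 78.2
clock: 21.3
position: [0.4355, -0.3355, 0.1388]
tool_rot: [-3.14, 0.003, 3.124]
force: [-0.7, -0.0, -0.4]
grip_width: 0.0066
finger_force: 77.9
t21.3 pos [ 0.4355 -0.3355  0.1388] q7 2.11 goto [0.62, 0.048, 0.12] -> xyz [-2.96  6.45  0.31] twist 9.87 deg=79.0
```

```bash
python3 -m creep '[[-2.1,4.6,0,0,0],[-2.1,4.6,0,0,0],[-2.1,4.6,0,0,0],[-2.1,4.6,0,0,0],[-2.1,4.6,0,0,0]]';python3 -m creep '[[-0.86,1.85,0,6.5,0],[-0.86,1.85,0,6.5,0],[-0.86,1.85,0,6.5,0],[-0.86,1.85,0,6.5,0],[-0.86,1.85,0,6.5,0]]'; python3 -m creep '[[0,0,0.3,3.37,0],[0,0,0.3,3.37,0],[0,0,0.3,3.37,0],[0,0,0.3,3.37,0]]'
python3 - <<'E'
from h import *
c=cam("wrist"); im=grab_frame("wrist"); cv2.imwrite("pics/w8.png",im)
find("wrist","spoon_lane",.049,.2,c)
find("wrist","spoon_a",.1,.2,c)
goto([.62,.048,.04],10)
E
```

```text
clock: 21.92
position: [0.5659, -0.0587, 0.1358]
tool_rot: [3.141, -0.001, 3.125]
force: [0.5, -0.1, 0.2]
grip_width: 0.0069
finger_force: 78.0
clock: 22.55
position: [0.6186, 0.049, 0.1356]
tool_rot: [-3.14, -0.0, 2.211]
force: [-0.4, 0.2, -0.4]
grip_width: 0.0068
finger_force: 78.0
clock: 23.05
position: [0.6186, 0.049, 0.1177]
tool_rot: [-3.14, 0.001, 1.747]
force: [0.4, 0.3, -0.3]
grip_width: 0.0067
finger_force: 78.0
spoon_lane p0.92 c(614,79) mean(612,95) ang 99.7 size 160x71 headside -16 px(324,140)
spoon_a p0.97 c(623,92) mean(621,101) ang 101.1 size 85x8 headside -10 px(347,145)
spoon_a p0.80 c(614,71) mean(607,106) ang 103.4 size 112x22 headside -35 px(320,131)
spoon_a p0.73 c(614,63) mean(610,80) ang 101.1 size 162x16 headside -17 px(317,179)
t23.2 pos [0.6189 0.0489 0.1183] q7 0.29 goto [0.62, 0.048, 0.04] -> xyz [-0.02  0.02  1.31] twist 0.02 deg=0.2
```

View pics/w8.png

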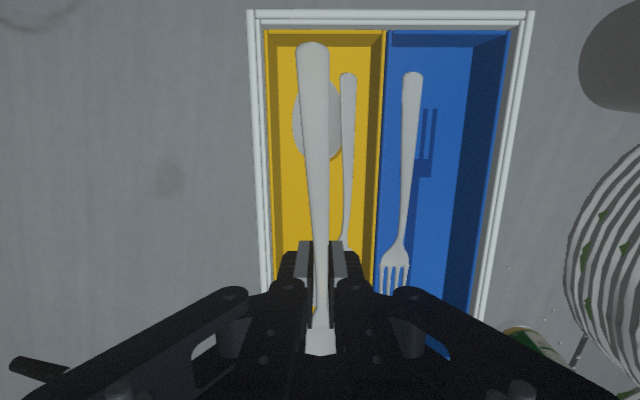

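The wrist view shows spoon 3's handle at column 313, spoon 2's at column 347 and spoon 1's bowl at (318,130), all within the yellow tray.

```bash
python3 -m creep '[[0,0,0.6,0,0],[0,0,1,0,0],[0,0,1.22,0,0],[0,0,1.22,0,0]]'; python3 -m creep '[[0,0,0,0,0.25],[0,0,0,0,0.25],[0,0,0,0,0.25],[0,0,-0.8,0,0.25],[0,0,-1.4,0,0.25]]'
python3 -c "
from h import *
goto([.447,-.418,.15],79)"
```

```text
clock: 23.7
position: [0.6188, 0.0487, 0.045]
tool_rot: [-3.141, -0.0, 1.746]
force: [-1.2, 0.4, -1.0]
grip_width: 0.0067
finger_force: 78.0
clock: 24.32
position: [0.6193, 0.0488, 0.1312]
tool_rot: [3.141, 0.0, 1.746]
force: [-0.7, -0.7, 0.0]
grip_width: 0.0214
finger_force: 0.0
t24.3 pos [0.6193 0.0488 0.1312] q7 0.29 goto [0.447, -0.418, 0.15] -> xyz [-7.16 -4.18 -0.31] twist -8.62 deg=-69.0
```

```bash
python3 -m creep '[[-4.3,-2.5,-0.3,0,0.5],[-4.3,-2.5,-0.3,0,0.5],[-4.3,-2.5,-0.3,0,0.5],[-4.3,-2.5,-0.3,0,0.5],[-4.3,-2.5,-0.3,0,0.5]]';python3 -m creep '[[-2.86,-1.68,0,-6.6,0.5],[-2.86,-1.68,0,-6.6,0.5],[-2.86,-1.68,0,-6.6,0.5],[-2.86,-1.68,0,-6.6,0.5],[-2.86,-1.68,0,-6.6,0.5]]'; python3 -m creep '[[0,0,0,-2.02,0.5],[0,0,0,-2.02,0.5],[0,0,0,-2.02,0.5]]'
python3 - <<'E'
from h import *
c=cam("wrist"); im=grab_frame("wrist"); cv2.imwrite("pics/w9.png",im)
find("wrist","fork_a",.008,.2,c)
goto([.447,-.418,.0105],79)
c=cam("top"); cv2.imwrite("pics/top1.png",grab_frame("top"))
find("top","spoon_a",.02,.2,c); find("top","fork_a",.01,.2,c)
E
```

```text
clock: 24.95
position: [0.5153, -0.2337, 0.1482]
tool_rot: [3.141, 0.001, 1.745]
force: [0.3, -1.2, 0.5]
grip_width: 0.0428
finger_force: 0.0
clock: 25.58
position: [0.4459, -0.4194, 0.1477]
tool_rot: [-3.141, 0.0, 2.671]
force: [-0.5, -0.7, -0.0]
grip_width: 0.0428
finger_force: 0.0
clock: 25.95
position: [0.4469, -0.418, 0.1478]
tool_rot: [-3.142, 0.0, 2.949]
force: [0.0, 0.1, 0.1]
grip_width: 0.0429
finger_force: 0.0
fork_a p0.98 c(446,-420) mean(433,-419) ang 168.3 size 184x24 headside -13 px(318,172)
t26.1 pos [ 0.447  -0.4178  0.1477] q7 2.06 goto [0.447, -0.418, 0.0105] -> xyz [-0.   -0.    2.29] twist -0.02 deg=-0.2
spoon_a p0.83 c(623,50) mean(624,27) ang 96.7 size 179x34 headside +23 px(324,185)
spoon_a p0.70 c(640,52) mean(640,48) ang 102.8 size 176x18 headside +4 px(318,180)
spoon_a p0.46 c(608,105) mean(607,103) ang 91.3 size 45x33 headside +2 px(301,189)
fork_a p0.67 c(456,-423) mean(451,-420) ang 165.6 size 166x22 headside -6 px(465,242)
fork_a p0.67 c(732,-322) mean(731,-322) ang 134.0 size 68x65 headside -0 px(432,155)
fork_a p0.50 c(680,62) mean(679,67) ang 97.5 size 177x17 headside -6 px(312,168)
```

```bash
python3 -m creep '[[0.07,-0.03,1,0.1,0.5],[0.07,-0.03,2,0.1,0.5],[0.07,-0.03,2.3,0.1,0.5],[0.07,-0.03,2.3,0.1,0.5],[0.07,-0.03,2.3,0.1,0.5]]'; python3 -m creep '[[0,0,0,0,0],[0,0,0,0,0],[0,0,0,0,0],[0,0,0,0,0],[0,0,0,0,0]]' 80; python3 -m creep '[[0,0,-0.8,0,0],[0,0,-1.7,0,0],[0,0,-2.1,0,0],[0,0,-2.1,0,0]]'
python3 -c "
from h import *
goto([.691,.061,.12],10)"
```

```text
clock: 26.82
position: [0.4433, -0.4194, 0.0109]
tool_rot: [-3.141, 0.002, 2.935]
force: [0.3, 0.2, 0.3]
grip_width: 0.0425
finger_force: 0.0
clock: 27.45
position: [0.4429, -0.419, 0.0104]
tool_rot: [-3.141, 0.001, 2.935]
force: [-0.7, 1.0, 9.0]
grip_width: 0.0072
finger_force: 78.4
clock: 27.95
position: [0.4433, -0.4194, 0.1377]
tool_rot: [-3.14, 0.003, 2.935]
force: [-0.7, 0.3, -1.0]
grip_width: 0.0073
finger_force: 78.6
t27.9 pos [ 0.4433 -0.4194  0.1377] q7 2.06 goto [0.691, 0.061, 0.12] -> xyz [-2.4   8.68  0.29] twist 8.52 deg=68.2
```

```bash
python3 -m creep '[[-1.2,4.4,-0.2,6.6,0],[-1.2,4.4,-0.2,6.6,0],[-1.2,4.4,-0.2,6.6,0],[-1.2,4.4,-0.2,6.6,0],[-1.2,4.4,-0.2,6.6,0]]'
python3 -c "
from h import *
goto([.691,.061,.12],10)"
```

```text
clock: 28.58
position: [0.5682, -0.1707, 0.1464]
tool_rot: [-3.141, -0.002, 2.013]
force: [0.3, -0.4, -0.8]
grip_width: 0.007
finger_force: 78.6
t28.6 pos [ 0.5682 -0.1707  0.1464] q7 0.85 goto [0.691, 0.061, 0.12] -> xyz [2.62 3.5  0.44] twist 1.91 deg=15.3
```

```bash
python3 -m creep '[[2.62,3.5,0,1.91,0],[2.62,3.5,0,1.91,0],[2.62,3.5,0,1.91,0],[2.62,3.5,0,1.91,0],[2.62,3.5,0,1.91,0]]'; python3 -m creep '[[0,0,0.44,0,0],[0,0,0.44,0,0],[0,0,0.44,0,0]]'
python3 - <<'E'
from h import *
c=cam("wrist"); im=grab_frame("wrist"); cv2.imwrite("pics/w10.png",im)
find("wrist","fork_lane",.049,.2,c)
find("wrist","fork_a",.1,.2,c)
goto([.691,.061,.035],10)
E
```

```text
clock: 29.2
position: [0.6898, 0.0624, 0.1456]
tool_rot: [-3.14, -0.001, 1.753]
force: [-0.1, -1.0, -1.8]
grip_width: 0.0071
finger_force: 78.6
clock: 29.58
position: [0.6893, 0.0563, 0.1214]
tool_rot: [-3.141, 0.0, 1.746]
force: [0.8, 0.3, 0.5]
grip_width: 0.0067
finger_force: 78.6
fork_lane p0.68 c(689,59) mean(683,107) ang 100.0 size 226x70 headside -48 px(326,132)
fork_a p0.97 c(684,67) mean(683,87) ang 96.1 size 164x28 headside -20 px(321,181)
fork_a p0.64 c(676,99) mean(674,110) ang 99.3 size 84x9 headside -11 px(310,133)
t29.7 pos [0.6897 0.0566 0.122 ] q7 0.27 goto [0.691, 0.061, 0.035] -> xyz [0.07 0.03 1.45] twist 0.01 deg=0.1
```

View pics/w10.png

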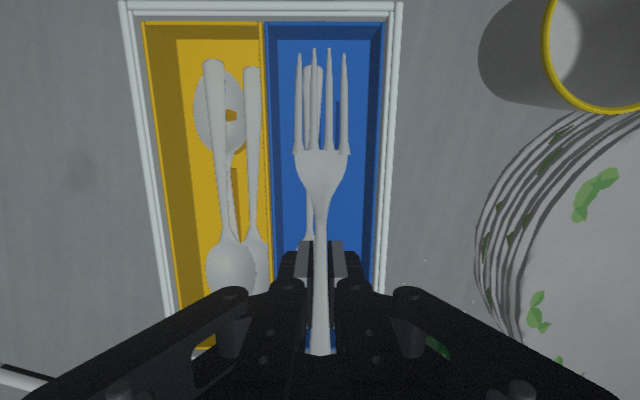

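The wrist view shows fork 2 over the blue tray, tines at (320,100), and fork 1 lies beneath it. All three spoons are lying in the yellow tray.

```bash
python3 -m creep '[[0.05,0.02,0.6,0,0],[0.05,0.02,1,0,0],[0.05,0.02,1.37,0,0],[0.05,0.02,1.37,0,0]]'; python3 -m creep '[[0,0,0,0,0.25],[0,0,0,0,0.25],[0,0,0,0,0.25],[0,0,-0.8,0,0.25],[0,0,-1.4,0,0.25]]'
python3 -c "
from h import *
goto([.434,-.167,.15],79)"
```

```text
clock: 30.22
position: [0.6893, 0.0599, 0.0377]
tool_rot: [-3.14, -0.0, 1.747]
force: [-0.6, -0.3, 0.2]
grip_width: 0.0069
finger_force: 78.6
clock: 30.85
position: [0.6903, 0.06, 0.1248]
tool_rot: [3.141, 0.0, 1.747]
force: [0.0, 0.2, 0.0]
grip_width: 0.0213
finger_force: 0.0
t30.9 pos [0.6903 0.06   0.1248] q7 0.26 goto [0.434, -0.167, 0.15] -> xyz [-2.98 -4.87 -0.42] twist -8.61 deg=-68.9
```

```bash
python3 -m creep '[[-2.5,-4.1,-0.4,0,0.6],[-2.5,-4.1,-0.4,0,0.6],[-2.5,-4.1,-0.4,0,0.6],[-2.5,-4.1,-0.4,0,0.6],[-2.5,-4.1,-0.4,0,0.6]]';python3 -m creep '[[-0.48,-0.77,0,-6.6,0.6],[-0.48,-0.77,0,-6.6,0.6],[-0.48,-0.77,0,-6.6,0.6],[-0.48,-0.77,0,-6.6,0.6],[-0.48,-0.77,0,-6.6,0.6]]'; python3 -m creep '[[0,0,0,-2.01,0.6],[0,0,0,-2.01,0.6],[0,0,0,-2.01,0.6]]'
python3 - <<'E'
from h import *
c=cam("wrist"); im=grab_frame("wrist"); cv2.imwrite("pics/w11.png",im)
find("wrist","marker_a",.0085,.2,c);find("wrist","pen_tray",.028,.2,c)
goto([.434,-.167,.0105],79)
c=cam("top"); cv2.imwrite("pics/top2.png",grab_frame("top"))
find("top","spoon_a",.02,.2,c); find("top","fork_a",.015,.2,c); find("top","marker_a",.0085,.2,c)
E
```

```text
clock: 31.48
position: [0.4721, -0.1325, 0.1477]
tool_rot: [3.141, 0.0, 1.745]
force: [0.9, -0.8, -0.1]
grip_width: 0.0514
finger_force: 0.0
clock: 32.1
position: [0.4339, -0.1673, 0.1473]
tool_rot: [3.141, 0.001, 2.675]
force: [0.1, 0.8, 0.1]
grip_width: 0.0516
finger_force: 0.0
clock: 32.48
position: [0.4338, -0.1674, 0.1472]
tool_rot: [3.142, 0.001, 2.948]
force: [0.1, -0.0, 0.4]
grip_width: 0.0513
finger_force: 0.0
marker_a p0.92 c(425,-244) mean(423,-244) ang 168.5 size 113x17 headside -3 px(233,194)
marker_a p0.88 c(435,-168) mean(430,-167) ang 168.8 size 137x15 headside -4 px(321,185)
pen_tray p0.92 c(580,-297) mean(582,-299) ang 110.0 size 151x41 headside +3 px(217,367)
t32.6 pos [ 0.4338 -0.1672  0.147 ] q7 1.66 goto [0.434, -0.167, 0.0105] -> xyz [-0.    0.01  2.28] twist -0.02 deg=-0.1
spoon_a p0.73 c(640,52) mean(641,40) ang 101.5 size 182x23 headside +12 px(321,179)
spoon_a p0.63 c(595,102) mean(596,102) ang 105.6 size 29x9 headside +1 px(301,193)
spoon_a p0.62 c(622,50) mean(623,31) ang 97.7 size 185x35 headside +19 px(323,185)
fork_a p0.73 c(676,65) mean(679,56) ang 100.6 size 169x20 headside +9 px(316,168)
fork_a p0.53 c(695,52) mean(692,67) ang 102.1 size 177x17 headside -15 px(312,164)
marker_a p0.57 c(403,-162) mean(403,-162) ang 168.4 size 67x14 headside +0 px(383,255)
```

```bash
python3 -m creep '[[0,0,1,0,0.6],[0,0,2,0,0.6],[0,0,2.28,0,0.6],[0,0,2.28,0,0.6],[0,0,2.28,0,0.6]]'; python3 -m creep '[[0,0,0,0,0],[0,0,0,0,0],[0,0,0,0,0],[0,0,0,0,0],[0,0,0,0,0]]' 50; python3 -m creep '[[0,0,-0.8,0,0],[0,0,-1.7,0,0],[0,0,-1.9,0,0],[0,0,-1.9,0,0]]'
python3 -c "
from h import *
goto([.604,-.316,.1],10.5)"
```

```text
clock: 33.45
position: [0.4348, -0.1675, 0.0119]
tool_rot: [-3.141, 0.002, 2.949]
force: [0.4, -0.2, 0.1]
grip_width: 0.0511
finger_force: 0.0
clock: 34.08
position: [0.4343, -0.1673, 0.0112]
tool_rot: [-3.142, 0.002, 2.949]
force: [-1.6, 1.2, 20.9]
grip_width: 0.0133
finger_force: 48.6
clock: 34.58
position: [0.4341, -0.1672, 0.1247]
tool_rot: [-3.142, 0.002, 2.95]
force: [-0.2, 0.2, -1.3]
grip_width: 0.0134
finger_force: 50.0
t34.6 pos [ 0.4341 -0.1672  0.1247] q7 1.67 goto [0.604, -0.316, 0.1] -> xyz [-3.25 -1.89  0.42] twist 8.56 deg=68.5
```

```bash
python3 -m creep '[[-3.25,-1.89,0,6.5,0],[-3.25,-1.89,0,6.5,0],[-3.25,-1.89,0,6.5,0],[-3.25,-1.89,0,6.5,0],[-3.25,-1.89,0,6.5,0]]';python3 -m creep '[[0,0,0.42,2.06,0],[0,0,0.42,2.06,0],[0,0,0.42,2.06,0],[0,0,0.42,2.06,0]]'
python3 - <<'E'
from h import *
c=cam("wrist"); im=grab_frame("wrist"); cv2.imwrite("pics/w12.png",im)
find("wrist","marker_a",.1,.2,c);find("wrist","pen_tray",.028,.2,c)
goto([.604,-.316,.036],10.5)
E
```

```text
clock: 35.2
position: [0.6038, -0.3172, 0.121]
tool_rot: [-3.139, -0.001, 2.035]
force: [-0.9, 1.0, 0.3]
grip_width: 0.0134
finger_force: 50.0
clock: 35.7
position: [0.6032, -0.3157, 0.0981]
tool_rot: [-3.141, -0.0, 1.757]
force: [0.3, 0.4, -0.4]
grip_width: 0.0132
finger_force: 50.0
marker_a p0.87 c(600,-307) mean(599,-301) ang 100.3 size 116x15 headside -6 px(320,231)
pen_tray p0.63 c(616,-299) mean(619,-277) ang 100.5 size 146x76 headside -21 px(357,160)
pen_tray p0.24 c(720,-317) mean(720,-316) ang 10.7 size 69x66 headside -0 px(489,244)
t35.9 pos [ 0.6034 -0.3159  0.0989] q7 0.86 goto [0.604, -0.316, 0.036] -> xyz [-0.    0.01  1.05] twist 0.01 deg=0.1
```

View pics/w12.png

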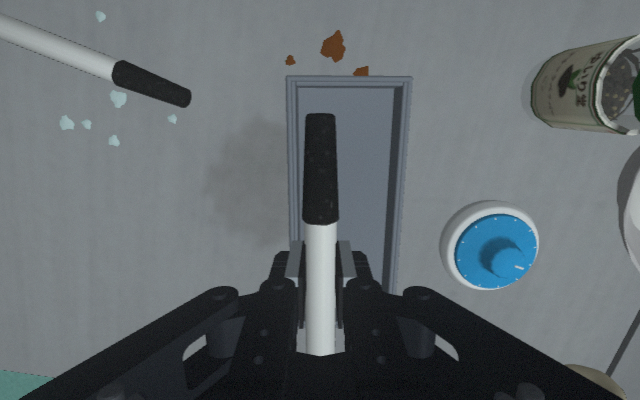

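The wrist view shows marker 1 over the left half of the pen tray (cap at (320,160), tray walls at columns 292 and 405), well clear of the timer at (495,250).

```bash
python3 -m creep '[[0,0,0.6,0,0],[0,0,1.04,0,0],[0,0,1.04,0,0],[0,0,1.04,0,0]]'; python3 -m creep '[[0,0,0,0,0.3],[0,0,0,0,0.3],[0,0,0,0,0.3],[0,0,-0.8,0,0.3],[0,0,-1.4,0,0.3]]'
python3 -c "
from h import *
goto([.435,-.247,.15],79)"
```

```text
clock: 36.35
position: [0.6039, -0.3162, 0.0377]
tool_rot: [3.141, 0.001, 1.754]
force: [0.4, 0.7, -0.0]
grip_width: 0.0134
finger_force: 50.0
clock: 36.98
position: [0.6036, -0.3159, 0.1222]
tool_rot: [3.141, 0.0, 1.754]
force: [-0.3, 0.8, 0.8]
grip_width: 0.0256
finger_force: 0.0
t37.0 pos [ 0.6036 -0.3159  0.1222] q7 0.85 goto [0.435, -0.247, 0.15] -> xyz [ 1.64 -2.55 -0.47] twist -8.56 deg=-68.5
```

```bash
python3 -m creep '[[1.64,-2.55,-0.47,-6.5,0.6],[1.64,-2.55,-0.47,-6.5,0.6],[1.64,-2.55,-0.47,-6.5,0.6],[1.64,-2.55,-0.47,-6.5,0.6],[1.64,-2.55,-0.47,-6.5,0.6]]';python3 -m creep '[[0,0,0,-2.06,0.6],[0,0,0,-2.06,0.6],[0,0,0,-2.06,0.6]]'
python3 - <<'E'
from h import *
c=cam("wrist"); im=grab_frame("wrist"); cv2.imwrite("pics/w13.png",im)
find("wrist","marker_a",.0085,.2,c)
goto([.436,-.246,.0105],79)
c=cam("top"); cv2.imwrite("pics/top3.png",grab_frame("top"))
find("top","marker_a",.0085,.2,c); find("top","pen_tray",.028,.2,c)
E
```

```text
clock: 37.6
position: [0.435, -0.2468, 0.1495]
tool_rot: [3.141, 0.001, 2.668]
force: [0.1, -0.6, -0.0]
grip_width: 0.0513
finger_force: 0.0
clock: 37.98
position: [0.4351, -0.2471, 0.1489]
tool_rot: [3.142, 0.0, 2.948]
force: [0.1, 0.1, -0.1]
grip_width: 0.0511
finger_force: 0.0
marker_a p0.86 c(437,-246) mean(433,-246) ang 168.7 size 137x15 headside -4 px(322,186)
marker_a p0.50 c(598,-282) mean(598,-285) ang 100.9 size 30x4 headside +2 px(316,349)
t38.1 pos [ 0.435  -0.247   0.1488] q7 1.83 goto [0.436, -0.246, 0.0105] -> xyz [-0.01  0.02  2.3 ] twist -0.02 deg=-0.2
marker_a p0.71 c(597,-322) mean(599,-332) ang 100.8 size 122x12 headside +10 px(436,195)
marker_a p0.55 c(438,-247) mean(427,-245) ang 168.8 size 130x15 headside -11 px(409,248)
pen_tray p0.93 c(619,-312) mean(622,-311) ang 100.3 size 181x81 headside +0 px(431,187)
```

```bash
python3 -m creep '[[-0.02,0.01,1,0,0.6],[-0.02,0.01,2,0,0.6],[-0.02,0.01,2.3,0,0.6],[-0.02,0.01,2.3,0,0.6],[-0.02,0.01,2.3,0,0.6]]'; python3 -m creep '[[0,0,0,0,0],[0,0,0,0,0],[0,0,0,0,0],[0,0,0,0,0],[0,0,0,0,0]]' 50; python3 -m creep '[[0,0,-0.8,0,0],[0,0,-1.7,0,0],[0,0,-1.9,0,0],[0,0,-1.9,0,0]]'
python3 -c "
from h import *
goto([.627,-.312,.1],10.5)"
```

```text
clock: 38.85
position: [0.4373, -0.2471, 0.0125]
tool_rot: [-3.141, 0.002, 2.949]
force: [0.5, 0.3, 0.8]
grip_width: 0.0513
finger_force: 0.0
clock: 39.48
position: [0.437, -0.2469, 0.0119]
tool_rot: [-3.141, 0.002, 2.949]
force: [-1.8, -0.3, 18.6]
grip_width: 0.0135
finger_force: 48.7
clock: 39.98
position: [0.4367, -0.2466, 0.1253]
tool_rot: [-3.141, 0.002, 2.95]
force: [0.1, 0.8, -1.5]
grip_width: 0.0132
finger_force: 49.9
t40.0 pos [ 0.4367 -0.2466  0.1253] q7 1.84 goto [0.627, -0.312, 0.1] -> xyz [-3.32 -0.47  0.43] twist 8.56 deg=68.5
```

```bash
python3 -m creep '[[-3.32,-0.47,0,6.5,0],[-3.32,-0.47,0,6.5,0],[-3.32,-0.47,0,6.5,0],[-3.32,-0.47,0,6.5,0],[-3.32,-0.47,0,6.5,0]]';python3 -m creep '[[0,0,0.42,2.06,0],[0,0,0.42,2.06,0],[0,0,0.42,2.06,0],[0,0,0.42,2.06,0]]'; python3 -m creep '[[0,0,0.6,0,0],[0,0,1.05,0,0],[0,0,1.05,0,0],[0,0,1.05,0,0]]'; python3 -m creep '[[0,0,0,0,0.28],[0,0,0,0,0.28],[0,0,0,0,0.28],[0,0,-0.8,0,0.28],[0,0,-1.6,0,0.28]]'
python3 -c "
from h import *
goto([.472,.411,.20],3.5)"
```

```text
clock: 40.6
position: [0.6266, -0.312, 0.1216]
tool_rot: [-3.139, -0.002, 2.037]
force: [0.0, 0.4, -0.4]
grip_width: 0.0135
finger_force: 49.9
clock: 41.1
position: [0.6263, -0.3122, 0.0987]
tool_rot: [-3.141, -0.0, 1.757]
force: [-0.4, 0.4, -0.3]
grip_width: 0.0135
finger_force: 49.9
clock: 41.6
position: [0.627, -0.3127, 0.0377]
tool_rot: [3.141, 0.001, 1.755]
force: [0.3, 0.3, 1.1]
grip_width: 0.0133
finger_force: 49.9
clock: 42.22
position: [0.6262, -0.3122, 0.1336]
tool_rot: [-3.141, -0.0, 1.754]
force: [0.7, -0.3, 0.2]
grip_width: 0.0237
finger_force: 0.0
t42.2 pos [ 0.6262 -0.3122  0.1336] q7 0.84 goto [0.472, 0.411, 0.2] -> xyz [12.32 -0.33 -1.1 ] twist 0.88 deg=7.0
```

```bash
python3 -m creep '[[4.6,-0.1,-1,0,0.6],[4.6,-0.1,-1,0,0.6],[4.6,-0.1,-1,0,0.6],[4.6,-0.1,-1,0,0.6],[4.6,-0.1,-1,0,0.6]]';python3 -m creep '[[4.6,-0.1,0,0,0.6],[4.6,-0.1,0,0,0.6],[4.6,-0.1,0,0,0.6],[4.6,-0.1,0,0,0.6],[4.6,-0.1,0,0,0.6]]'; python3 -m creep '[[3.12,-0.13,-0.1,0.88,0.6],[3.12,-0.13,-0.1,0.88,0.6],[3.12,-0.13,-0.1,0.88,0.6],[3.12,-0.13,-0.1,0.88,0.6]]'
python3 - <<'E'
from h import *
c=cam("wrist"); im=grab_frame("wrist"); cv2.imwrite("pics/w14.png",im)
find("wrist","cover",.026,.2,c);find("wrist","cover_handle",.06,.2,c)
goto([.472,.411,.20],3.5)
c=cam("top"); im=grab_frame("top"); cv2.imwrite("pics/top4.png",cv2.resize(im[120:280,120:500],None,fx=2,fy=2,interpolation=cv2.INTER_CUBIC))
find("top","marker_a",.0085,.2,c); find("top","spoon_a",.015,.2,c); find("top","fork_a",.015,.2,c); find("top","cutlery_box",.055,.2,c)
find("top","fork_lane",.049,.2,c)
E
```

```text
clock: 42.85
position: [0.5699, -0.0385, 0.1933]
tool_rot: [3.141, -0.001, 1.757]
force: [0.9, -0.3, 0.1]
grip_width: 0.0512
finger_force: 0.0
clock: 43.48
position: [0.5127, 0.2322, 0.1925]
tool_rot: [-3.142, -0.001, 1.759]
force: [0.2, -1.4, -0.3]
grip_width: 0.0514
finger_force: 0.0
clock: 43.98
position: [0.4696, 0.4161, 0.198]
tool_rot: [-3.141, -0.001, 1.639]
force: [0.3, -1.0, -0.1]
grip_width: 0.051
finger_force: 0.0
cover p0.80 c(475,401) mean(473,426) ang 92.9 size 278x170 headside -25 px(325,166)
cover_handle p0.91 c(473,411) mean(472,432) ang 92.8 size 248x152 headside -22 px(325,166)
t44.1 pos [0.4725 0.4101 0.1986] q7 -0.44 goto [0.472, 0.411, 0.2] -> xyz [ 0.02 -0.01 -0.02] twist -0.01 deg=-0.1
marker_a p0.75 c(644,-308) mean(643,-305) ang 99.2 size 119x11 headside -4 px(427,182)
marker_a p0.61 c(597,-317) mean(595,-312) ang 100.8 size 126x11 headside -5 px(429,196)
spoon_a p0.62 c(624,49) mean(625,21) ang 96.6 size 180x34 headside +29 px(326,185)
spoon_a p0.48 c(641,51) mean(640,49) ang 100.5 size 185x19 headside +1 px(318,180)
fork_a p0.74 c(682,60) mean(681,42) ang 95.7 size 167x21 headside +18 px(320,167)
fork_a p0.70 c(713,51) mean(712,57) ang 99.5 size 181x12 headside -6 px(316,158)
cutlery_box p0.95 c(652,54) mean(643,53) ang 99.0 size 247x167 headside -0 px(317,176)
fork_lane p0.75 c(691,58) mean(692,58) ang 100.6 size 227x76 headside +1 px(315,162)
```

View pics/w14.png

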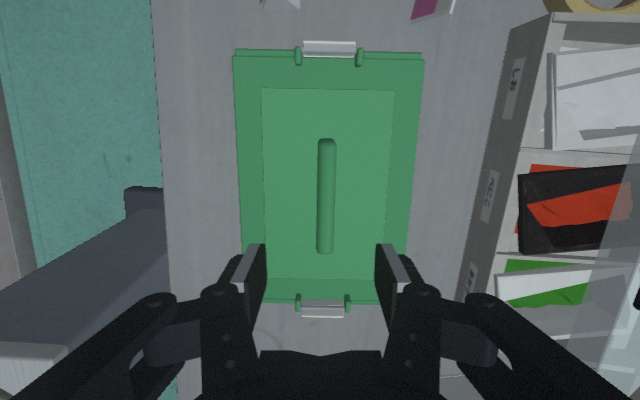

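View pics/top4.png

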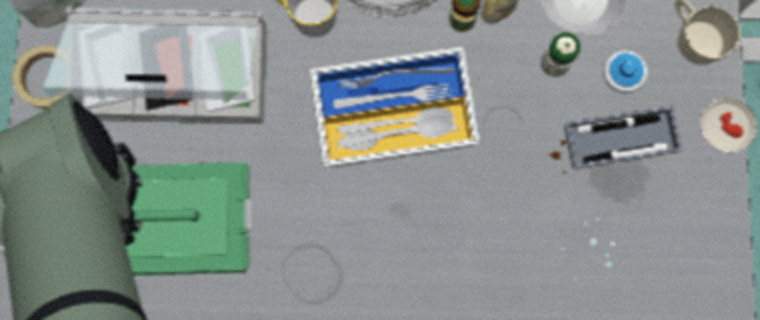

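The wrist view shows the cover with its handle bar from (327,139) to (325,253) and a clip at each end. The top crop shows both markers in the pen tray, the spoons in yellow and the forks in blue, one fork close to the far wall. I'll check that fork's height from the side camera.

Run:
```python
from h import *
im=grab_frame("side"); cv2.imwrite("pics/side1.png",cv2.resize(im[175:255,285:395],None,fx=6,fy=6,interpolation=cv2.INTER_CUBIC))
c=cam("wrist"); w=world(c,[[327,139],[325.5,254]],.062)
print(w, np.linalg.norm(w[1]-w[0]), w.mean(0), np.degrees(np.arctan2(*(w[0]-w[1])[[1,0]])))
im=cv2.imread("pics/w14.png").astype(int); r=im[195,300:360]; print([tuple(x) for x in r[::3]])
```

```text
[[0.47463873 0.45343764 0.062     ]
 [0.48023557 0.34963136 0.062     ]] 0.10395705412430938 [0.47743715 0.4015345  0.062     ] 93.08618587730672
[(np.int64(103), np.int64(142), np.int64(77)), (np.int64(104), np.int64(144), np.int64(78)), (np.int64(105), np.int64(144), np.int64(79)), (np.int64(106), np.int64(145), np.int64(79)), (np.int64(105), np.int64(147), np.int64(81)), (np.int64(103), np.int64(142), np.int64(76)), (np.int64(64), np.int64(89), np.int64(44)), (np.int64(80), np.int64(114), np.int64(57)), (np.int64(92), np.int64(130), np.int64(67)), (np.int64(97), np.int64(135), np.int64(72)), (np.int64(103), np.int64(140), np.int64(75)), (np.int64(91), np.int64(128), np.int64(65)), (np.int64(106), np.int64(146), np.int64(81)), (np.int64(103), np.int64(143), np.int64(76)), (np.int64(106), np.int64(145), np.int64(79)), (np.int64(106), np.int64(145), np.int64(78)), (np.int64(106), np.int64(144), np.int64(80)), (np.int64(105), np.int64(145), np.int64(77)), (np.int64(104), np.int64(143), np.int64(77)), (np.int64(105), np.int64(144), np.int64(80))]
```

View pics/side1.png

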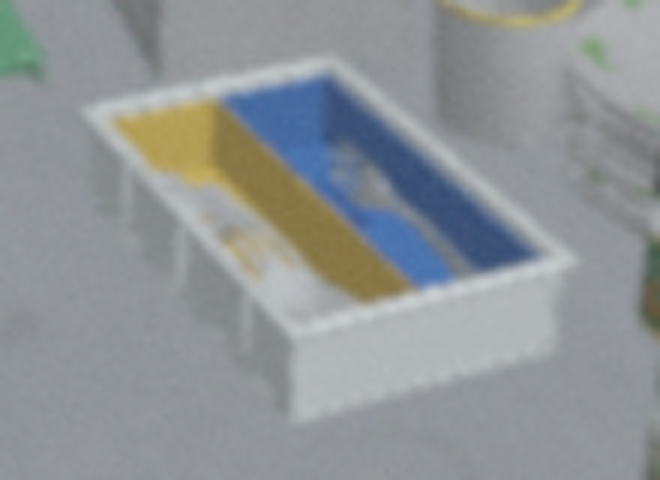

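The side crop shows all the cutlery lying low in both trays, well below the rim. Before fetching the cover, I'll take one look at the box rim with the wrist camera.

```bash
python3 -c "
from h import *
goto([.665,.005,.27],10)"
```

```text
t44.5 pos [0.4725 0.4104 0.1986] q7 -0.44 goto [0.665, 0.005, 0.27] -> xyz [-6.94  2.8  -1.19] twist -0.82 deg=-6.6
```

```bash
python3 -m creep '[[-4.3,1.7,-1,0,0.6],[-4.3,1.7,-1,0,0.6],[-4.3,1.7,-1,0,0.6],[-4.3,1.7,-1,0,0.6],[-4.3,1.7,-1,0,0.6]]';python3 -m creep '[[-2.64,1.1,-0.19,-0.82,0.6],[-2.64,1.1,-0.19,-0.82,0.6],[-2.64,1.1,-0.19,-0.82,0.6],[-2.64,1.1,-0.19,-0.82,0.6],[-2.64,1.1,-0.19,-0.82,0.6]]'; python3 -m creep '[[0,0,0,0,0.6],[0,0,0,0,0.6]]'
python3 - <<'E'
from h import *
c=cam("wrist"); im=grab_frame("wrist"); cv2.imwrite("pics/w15.png",im)
find("wrist","cutlery_box",.055,.2,c);find("wrist","spoon_lane",.049,.2,c);find("wrist","fork_lane",.049,.2,c)
E
```

```text
clock: 45.1
position: [0.5908, 0.1559, 0.2595]
tool_rot: [3.14, 0.0, 1.628]
force: [-0.4, 0.3, 0.0]
grip_width: 0.051
finger_force: 0.0
clock: 45.72
position: [0.6649, 0.0057, 0.2697]
tool_rot: [-3.141, -0.0, 1.746]
force: [0.3, -0.9, 0.2]
grip_width: 0.0514
finger_force: 0.0
clock: 45.98
position: [0.665, 0.0065, 0.27]
tool_rot: [3.142, -0.0, 1.747]
force: [0.0, 0.4, -0.1]
grip_width: 0.0511
finger_force: 0.0
spoon_lane p0.98 c(621,47) mean(615,58) ang 99.9 size 225x71 headside -12 px(283,111)
fork_lane p0.75 c(690,59) mean(688,69) ang 99.8 size 227x72 headside -10 px(353,113)
```

View pics/w15.png

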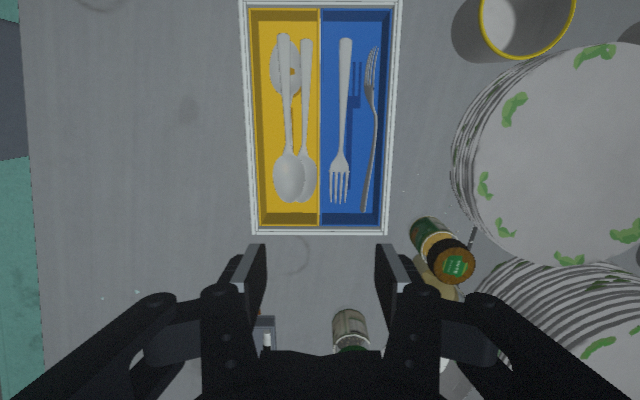

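The wrist view shows the box with rim columns 240–400 and rows 2–234. One fork lies on its side along the far blue wall, low and inside the tray. Box centre is (655,53), yaw 99.9°, and the top and wrist cameras agree.

```bash
python3 -m creep '[[4.3,-1.9,0.5,0,0.6],[4.3,-1.9,0.5,0,0.6],[4.3,-1.9,0.5,0,0.6],[4.3,-1.9,0.5,0,0.6],[4.3,-1.9,0.5,0,0.6]]'
python3 -c "
from h import *
goto([.477,.4015,.12],3.1)"
```

```text
clock: 46.8
position: [0.5058, 0.2426, 0.2397]
tool_rot: [-3.141, -0.001, 1.749]
force: [0.6, -0.2, 0.1]
grip_width: 0.0511
finger_force: 0.0
t46.8 pos [0.5058 0.2426 0.2397] q7 -0.11 goto [0.477, 0.4015, 0.12] -> xyz [ 2.69 -0.    2.  ] twist 0.89 deg=7.1
```

```bash
python3 -m creep '[[2.69,0,2,0.89,0.6],[2.69,0,2,0.89,0.6],[2.69,0,2,0.89,0.6],[2.69,0,2,0.89,0.6],[2.69,0,2,0.89,0.6]]'; python3 -m creep '[[0,0,0,0,0.6],[0,0,0,0,0.6]]'
python3 - <<'E'
from h import *
c=cam("wrist"); im=grab_frame("wrist"); cv2.imwrite("pics/w16.png",im)
goto([.4774,.4015,.043],3.1)
g=im[:,:,1].astype(int); b=im[:,:,0].astype(int); r=im[:,:,2].astype(int)
for d in silhouettes("wrist","cover_handle")[:3]: print(d["p"],(np.array(d["extent"])*[640,400,640,400]).round(1))
K,R,t=c
print([ (K@(R.T@(np.array(p)-t))/ (R.T@(np.array(p)-t))[2]).round(0)[:2] for p in ([.4746,.4534,.062],[.4802,.3496,.062])])
e=world(c,[[p,150] for p in (300,320,340)],.062); print(e)
print(g[150,280:370:2])
E
```

```text
clock: 47.42
position: [0.4796, 0.3986, 0.1195]
tool_rot: [-3.141, 0.001, 1.622]
force: [-0.5, 0.0, 0.9]
grip_width: 0.0517
finger_force: 0.0
clock: 47.68
position: [0.4807, 0.3977, 0.121]
tool_rot: [3.14, -0.001, 1.62]
force: [-1.3, -0.0, 0.2]
grip_width: 0.0513
finger_force: 0.0
t47.7 pos [0.4805 0.3979 0.1209] q7 -0.39 goto [0.4774, 0.4015, 0.043] -> xyz [ 0.06 -0.05  1.3 ] twist -0.03 deg=-0.3
0.63 [180.2   0.  447.7 356.6]
[array([316., 130.]), array([317., 287.])]
[[0.46559274 0.44126516 0.062     ]
 [0.47746041 0.44186304 0.062     ]
 [0.48933101 0.44246106 0.062     ]]
[138 137 138 137 137 138 138 138 135 106  85  93 107 118 121 122 126 128
 131 130 125 119 118 138 137 139 138 137 140 138 139 138 142 138 138 141
 139 137 137 138 139 140 135 137 142]
```

```bash
python3 -m creep '[[0.06,-0.08,0.6,-0.05,0.6],[0.06,-0.08,1,-0.05,0.6],[0.06,-0.08,1.3,-0.05,0.6],[0.06,-0.08,1.3,-0.05,0.6],[0.06,-0.08,1.3,-0.05,0.6]]'; python3 -m creep '[[0,0,0,0,0],[0,0,0,0,0],[0,0,0,0,0],[0,0,0,0,0],[0,0,0,0,0]]' 60;python3 -m creep '[[0,0,0,0,0],[0,0,-0.5,0,0],[0,0,-1.4,0,0],[0,0,-2,0,0],[0,0,-2,0,0]]' 100
python3 -c "
from h import *
goto([.655,.053,.16],10)"
```

```text
clock: 48.4
position: [0.4754, 0.4021, 0.0428]
tool_rot: [3.141, -0.001, 1.628]
force: [-0.1, 0.8, 0.9]
grip_width: 0.0508
finger_force: 0.0
clock: 49.02
position: [0.475, 0.4022, 0.0426]
tool_rot: [3.141, -0.001, 1.628]
force: [-1.0, -0.6, 6.8]
grip_width: 0.0153
finger_force: 58.3
clock: 49.65
position: [0.4757, 0.4027, 0.1646]
tool_rot: [3.139, -0.003, 1.629]
force: [0.4, 0.2, -2.1]
grip_width: 0.0143
finger_force: 98.3
t49.6 pos [0.4757 0.4027 0.1646] q7 -0.41 goto [0.655, 0.053, 0.16] -> xyz [-5.99  2.65  0.07] twist -0.84 deg=-6.7
```

```bash
python3 -m creep '[[-0.8,0.35,0,0,0],[-1.6,0.7,0,0,0],[-2.4,1.05,0,0,0],[-3.2,1.4,0,0,0],[-4,1.77,0,0,0]]' 110;python3 -m creep '[[-0.7,0.3,0,-0.4,0],[-1.4,0.6,0,-0.84,0],[-1.99,0.88,0,-0.84,0],[-1.99,0.88,0,-0.84,0],[-1.99,0.88,0,-0.84,0]]'
python3 - <<'E'
from h import *
goto([.655,.053,.11],9.9)
cv2.imwrite("pics/w17.png",grab_frame("wrist")); s=grab_frame("side"); cv2.imwrite("pics/side2.png",cv2.resize(s[100:300,220:440],None,fx=3,fy=3))
E
```

```text
clock: 50.28
position: [0.5948, 0.167, 0.1609]
tool_rot: [-3.14, 0.0, 1.629]
force: [0.3, 0.7, -1.7]
grip_width: 0.0143
finger_force: 108.7
clock: 50.9
position: [0.6537, 0.053, 0.1609]
tool_rot: [-3.14, -0.001, 1.746]
force: [0.1, 0.9, -1.8]
grip_width: 0.0144
finger_force: 108.7
t50.9 pos [0.6537 0.053  0.1609] q7 0.29 goto [0.655, 0.053, 0.11] -> xyz [-0.    0.02  0.85] twist 0.02 deg=0.1
```

View pics/side2.png

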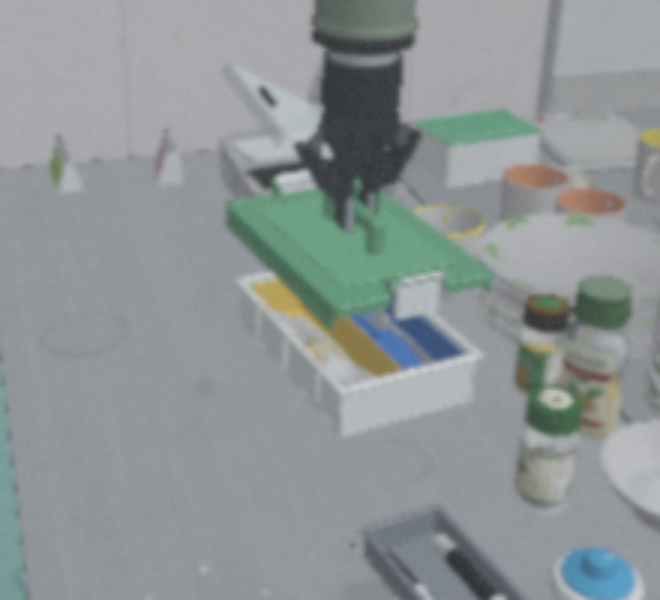

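The side view shows the cover level above the box with clear space around it.

```bash
python3 -m creep '[[0,0.02,0.4,0,0],[0,0.02,0.7,0,0],[0,0.02,0.95,0,0],[0,0.02,1.05,0,0],[0,0.02,1.05,0,0]]'; python3 -m creep '[[0,0,0.05,0,0],[0,0,0.1,0,0],[0,0,0.1,0,0]]'
```

```text
clock: 51.62
position: [0.6555, 0.0525, 0.0988]
tool_rot: [-3.141, 0.0, 1.746]
force: [0.1, 0.3, -1.5]
grip_width: 0.0142
finger_force: 108.9
clock: 52.0
position: [0.6557, 0.0523, 0.093]
tool_rot: [3.141, 0.0, 1.746]
force: [0.4, -1.8, -0.0]
grip_width: 0.0143
finger_force: 109.1
```

```bash
python3 -m creep '[[0,0,0.03,0,0],[0,0,0.06,0,0],[0,0,0.08,0,0],[0,0,0.08,0,0]]'; python3 -m creep '[[0,0,0.03,0,0],[0,0,0.06,0,0],[0,0,0.08,0,0],[0,0,0.08,0,0]]'
```

```text
clock: 52.5
position: [0.6558, 0.0523, 0.0883]
tool_rot: [3.141, 0.0, 1.746]
force: [1.1, -3.2, 2.0]
grip_width: 0.0143
finger_force: 109.6
clock: 53.0
position: [0.656, 0.0526, 0.0839]
tool_rot: [3.14, 0.0, 1.746]
force: [0.8, -1.3, 8.3]
grip_width: 0.0141
finger_force: 110.5
```

```bash
python3 -m creep '[[0,0,0.03,0,0],[0,0,0.06,0,0],[0,0,0.08,0,0],[0,0,0.08,0,0]]'; python3 -m creep '[[0,0,0.03,0,0],[0,0,0.06,0,0],[0,0,0.06,0,0]]'; python3 -m creep '[[0,0,0.02,0,0],[0,0,0.04,0,0],[0,0,0.04,0,0]]'
```

```text
clock: 53.5
position: [0.6566, 0.0514, 0.0794]
tool_rot: [3.139, 0.001, 1.745]
force: [4.3, -8.0, 8.8]
grip_width: 0.014
finger_force: 110.3
clock: 53.88
position: [0.6563, 0.0513, 0.0759]
tool_rot: [3.14, 0.001, 1.745]
force: [0.8, -9.3, 13.2]
grip_width: 0.0138
finger_force: 112.3
clock: 54.25
position: [0.6564, 0.0513, 0.0758]
tool_rot: [3.139, 0.0, 1.744]
force: [-14.4, -7.9, 51.6]
grip_width: 0.014
finger_force: 118.1
```

```bash
python3 -m creep '[[0,0,-0.06,0,0],[0,0,-0.06,0,0]]'; python3 -m creep '[[0,0,0,0,0.5],[0,0,0,0,0.5],[0,0,0,0,0.5],[0,0,-0.8,0,0.5],[0,0,-1.7,0,0.5]]'; python3 -m creep '[[1.5,0,-1.5,0,0.5],[1.5,0,-1.5,0,0.5],[1.5,0,-1.5,0,0.5],[1.5,0,-1.5,0,0.5]]'
python3 - <<'E'
from h import *
c=cam("wrist"); grab_frame("wrist"); find("wrist","cover",.059,.2,c)
c=cam("top"); grab_frame("top"); find("top","cover",.059,.2,c);find("top","marker_a",.01,.2,c)
s=grab_frame("side"); cv2.imwrite("pics/side3.png",cv2.resize(s[170:270,270:410],None,fx=5,fy=5,interpolation=cv2.INTER_CUBIC))
# expected side pixels of plate top corners when home
K,R,t=cam("side"); a=np.radians(99.9); ey=np.array([np.cos(a),np.sin(a),0]); ex=np.array([ey[1],-ey[0],0])
for zt in (.059,.064,.076):
    for sx,sy in ((-1,-1),(1,-1),(-1,1)):
        p=R.T@(np.array([.655,.053,zt])+sx*.087*ex+sy*.1275*ey-t); q=K@p/p[2]; print(zt,sx,sy,((q[:2]-[270,170])*5).round())
E
```

```text
clock: 54.5
position: [0.6556, 0.052, 0.0766]
tool_rot: [3.141, 0.0, 1.745]
force: [-1.1, -6.1, 9.9]
grip_width: 0.0144
finger_force: 111.9
clock: 55.12
position: [0.6549, 0.0526, 0.1787]
tool_rot: [-3.14, 0.0, 1.746]
force: [0.3, 0.8, 0.3]
grip_width: 0.0425
finger_force: 0.0
clock: 55.62
position: [0.6396, 0.1411, 0.2677]
tool_rot: [-3.141, 0.0, 1.746]
force: [-0.2, -0.6, 0.1]
grip_width: 0.0424
finger_force: 0.0
cover p0.60 c(656,45) mean(651,72) ang 100.1 size 276x169 headside -27 px(321,230)
cover p0.91 c(658,11) mean(656,10) ang 100.1 size 183x176 headside +0 px(330,172)
marker_a p0.63 c(643,-310) mean(643,-309) ang 99.5 size 136x20 headside -1 px(428,182)
marker_a p0.58 c(596,-316) mean(596,-316) ang 100.1 size 132x13 headside -1 px(431,196)
0.059 -1 -1 [309. 305.]
0.059 1 -1 [575. 236.]
0.059 -1 1 [126. 107.]
0.064 -1 -1 [309. 297.]
0.064 1 -1 [576. 228.]
0.064 -1 1 [126. 100.]
0.076 -1 -1 [310. 279.]
0.076 1 -1 [578. 211.]
0.076 -1 1 [126.  83.]
```

View pics/side3.png

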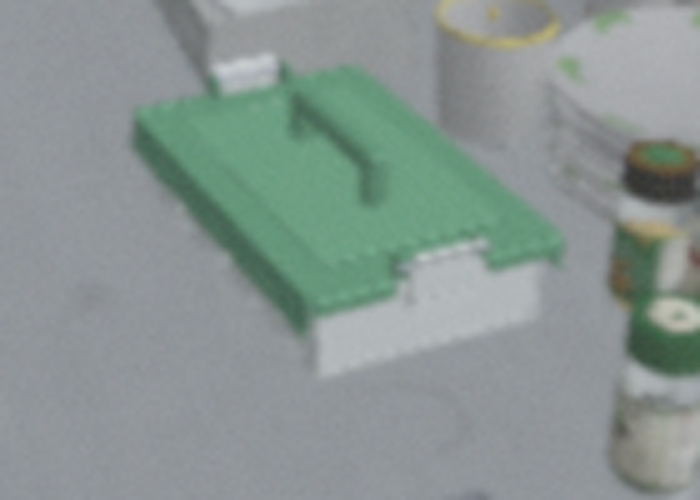

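The side view shows the cover level on the box, its near corner at (312,305) where it should be when home, and the clips upright. Both markers are about 24 mm off the pen tray's centre line, within the limits.

```bash
python3 -c "
from workcell import bot
print(bot.job_done())"
```

```text
the job is handed in; nothing more can be done
None
```

I handed the job in at about 56 s of the 208 s allowed: three spoons are in the yellow tray, two forks in the blue, and both markers in the pen tray. The green cover is pressed home, with both clips upright in the last picture. The judge's verdict was not returned, one fork lies on its side inside its tray, and the final press peaked at about 52 N at the wrist.

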